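Hang the alternator bracket level on the painting stand

ROBOT

A 6-joint arm with a two-finger parallel gripper is mounted at the origin on the work surface. World frame = base frame: x ahead of the robot, y to its left, z up, the work surface at z = 0. Lengths are in mm, angles in degrees, forces in N, time in s.
With the tool pointing down it reaches from about 350 to 975 mm from the base axis. Payload 7.1 kg.
Tool frame: the origin (TCP) lies on the centre line of the jaws, within the pads' length; the fingertips stand 25 mm ahead of it and the grasp point (between the pads) lies 6 mm ahead of it; z points along the fingers, y is the direction in which the jaws open and shut (so a half turn about z gives the same grasp; the last joint's range is limited). The gripper opens to 88 mm and grips with 3 to 60 N. Pads are 20 mm wide; open, the fingers measure 115 mm over their backs; the gripper's body (75 mm by 178 mm) begins 61 mm behind the grasp point.
Start: joints at [64.458, 24.242, 93.386, -0, 62.372, -1.089], TCP at [258.693, 568.932, 247.675] pointing down, gripper open.
Joint ranges: [-172.04, 172.04], [-51.8, 120.97], [4.93, 147.93], [-75.15, 255.16], [6.16, 154.13], [-145.62, 145.62]. Speed limits (degrees/s): [136.94, 136.94, 172.46, 180, 180, 180].

INTERFACE

Orientations are given as a 3x3 rotation matrix whose columns are the frame's x, y, z axes.
In Python, from station import r, capture, sign_off gives the robot as it stands.
- The arm moves only by the tool play_rows, never from a script. Its argument "motion" is a list that holds one entry, the list of rows, each a list of 4 numbers: the shift along the world's x, y, z in units of 40 mm (1.0 is 40 mm), then the turn about the world's z in units of 5 degrees (1.0 is 5 degrees). In form: [[[dx, dy, dz, roll], ...]]. A call has 1 to 10 rows; each row is the pose to reach, as a shift and turn from the pose commanded when the call began; what a row does not reach only later rows make up. A row lasts 1/8 s, in which the tool goes at most 62.5 mm and 10.7 degrees, less where a joint would pass 70% of its speed; a pose out of reach is approached as far as the arm can. A call with a gripper value outside its range is refused whole. "fingers" is the closure in counts, from 0 (fully open) to 255 (shut), set as the call begins (left out, the last holds). The fingers move at their own pace and stop on an object; "newtons" is the grip in N (left out, the last holds). Time passes only in rows, so rows that repeat a pose let the fingers close. It gives the time, the measured TCP pose, the force and the opening at its end, in the units of the state.
- r.observe(): the state, without advancing time (a new reading comes with each control period).
- capture(name): name is "scene" or "top" or "wrist"; returns a dict with "pixels" (384x512x3 uint8, blue, green, red), "vertical_fov" (degrees; the focal length in pixels is half the picture's height over the tangent of half this angle, whatever the lens; pixels are square), "cx", "cy" (the principal point, pixels), "k1" (the pictures are not rectified: a ray, as slopes to the right and down, at radius r is drawn at 1 + k1 r^2 times it, then the intrinsics apply), "R" (3x3) and "t" (3): a world point X has camera coordinates R X + t. Camera axes: x right, y down, z forward; pixel columns grow to the right and rows downward; lengths in mm; the calibration is good to about 2 mm. A picture is of the moment at which its call begins. There is no depth.
- sign_off(): hands the job in, once; it reports no verdict.
The state is a dict: "time_s": time; "q": joint angles; "qd": joint speeds; "effort": joint torques, N m; "ee_pos": TCP position; "tcp_rot": TCP orientation; "wrist_force": force on the tool from outside, world axes, zero at the start; "wrist_torque": the same for the moment, N m; "width": finger opening in mm.
Only numpy, scipy, OpenCV 4.12 (cv2) and the standard library are available. Lean on these libraries where they do the work, as an engineer would, in place of code of your own. Each camera call takes 0.05 s, during which the arm holds its last target.

TASK

Get the bare aluminium alternator bracket ready for its primer: hang it on the pin of the painting stand by the one of its five strip holes that makes it hang level, with the whole thickness of the strip well in from the pin's tip and the foot down, and leave it hanging still. It lies flat, so on the way set it down on the sloped steel rest, foot in the lip and hole strip uppermost, and let go of it there, so that you can take it again by its top edge. Leave the other things on the bench where they are.

Things in the scene. Friction and masses are not known exactly. Their poses are not given: they have to be found in the camera images.
- bracket: Flat L-shaped bracket of bare aluminium plate, uniform, 8 mm thick, about 0.24 kg, lying flat at the start. Origin on its underside, on the hole row, mid-length of the hole strip. x: in the plate from foot to the strip's free top edge; y: along the strip; z: through the thickness, up while it lies flat. The strip is 132 mm long (y -66 to +66 mm) and 46 mm high (x -18 to +28 mm).
- foot (a point): Middle of the foot edge of the bracket's leg, mid-thickness: x -112, y +35 mm from the bracket's origin, axes as the bracket's. The leg is 62 mm wide (y +4 to +66 mm, flush with the strip's +y end) and runs from the strip (x -18) to this straight edge. A 16 mm bore 20 mm above the edge, on the leg's middle line, is not for hanging.
- hole_1 (a point): Centre of the first of five equal through holes, 12 mm in diameter, 22 mm apart, in a row along the strip 28 mm below its top edge; at y -48 mm of the bracket, mid-thickness; the end hole farthest from the leg. Axes as the bracket's.
- hole_2 (a point): Centre of the second strip hole, y -26 mm, mid-thickness.
- hole_3 (a point): Centre of the third strip hole, y -4 mm, mid-thickness.
- hole_4 (a point): Centre of the fourth strip hole, y +18 mm, mid-thickness.
- hole_5 (a point): Centre of the fifth strip hole, y +40 mm, mid-thickness; the end hole above the leg.
- rest: Fixed rest of bent dark sheet steel, 120 mm wide (its y), 80 mm deep (its x), 83 mm high; origin under the middle of its base. Its flat upper face slopes at 45 degrees and rises, 100 mm along the slope, towards its +x; along the low -x side a lip stands square to the slope, 14 mm high. Behind (+x) an upright sheet closes it.
- rest_corner (a point): Middle of the inner corner between slope and lip of the rest: 34 mm before (-x) the rest's origin and 12 mm above the bench. Axes as the rest's: the slope rises from here along (+x, +z) at 45 degrees; the corner line runs along y.
- stand: Fixed painting stand: a steel drip pan 170 x 150 mm, 14 mm high, floor 3 mm, with a 14 mm square post at its +x side and a round level steel pin, 5 mm thick, that points from the post to the stand's -x, 165 mm above the bench. Origin on the bench below the pin, 43 mm before the post's front face; the post's top is 9 mm above the pin's axis.
- pin_tip (a point): Middle of the pin's free end, 42 mm before (-x) the stand's origin and 165 mm above the bench. Axes as the stand's: the pin runs from here 85 mm along +x to the post, level.
- diode_bridge: Bystander: scorched horseshoe diode bridge, 100 mm across, 25 mm high, by the magnifier; origin under its middle.
- bolt_a: Bystander: stator bolt with its nut, 80 mm long (its x), 11 mm thick, lying in the bracket's inner corner; origin under its middle.
- bolt_b: Bystander: the second stator bolt with its nut, same size, beyond the bracket's top edge; origin under its middle.
- spacer: Bystander: aluminium spacer tube, 26 mm in diameter, 20 mm high, standing in the drip pan; origin under its middle.
- connector: Bystander: black plastic connector housing, 36 x 24 x 21 mm, on the bench beside the rest; origin under its middle.
- screwdriver: Bystander: screwdriver lying on the bench; origin under its middle, shaft along its x.
- multimeter: Bystander: multimeter lying on the bench, 78 x 150 x 48 mm; origin under its middle.
Things that resemble listed ones, but are neither listed nor needed, are in the scene too. What is shaped like the stand but brown is not meant.

How it is judged (in metres and radians):
On the way:
1. the bracket leans on the sloped rest, foot in the corner at the lip, hole strip uppermost, and has been let go (angle between bracket's own x axis and vertical between 0.6 and 0.96 rad and contact force between bracket and rest above 0.5 N and contact force between the fingers and bracket below 0.1 N and x of foot in the frame of rest_corner between -0.015 and 0.015 m and z of foot in the frame of rest_corner between -0.015 and 0.015 m), for 0.2 s.
At the end, for the whole second after the job is handed in: One of the five strip holes is on the pin (hole centre 12 to 90 mm in from the tip, within 6 mm of the pin's axis sideways), the bracket carried by the stand with its foot down and its foot-to-strip axis within 0.12 rad (7 degrees) of plumb, at rest and let go (((x of hole_1 in the frame of pin_tip between 0.012 and 0.09 m and y of hole_1 in the frame of pin_tip between -0.006 and 0.006 m and z of hole_1 in the frame of pin_tip between -0.008 and 0.004 m) or (x of hole_2 in the frame of pin_tip between 0.012 and 0.09 m and y of hole_2 in the frame of pin_tip between -0.006 and 0.006 m and z of hole_2 in the frame of pin_tip between -0.008 and 0.004 m) or (x of hole_3 in the frame of pin_tip between 0.012 and 0.09 m and y of hole_3 in the frame of pin_tip between -0.006 and 0.006 m and z of hole_3 in the frame of pin_tip between -0.008 and 0.004 m) or (x of hole_4 in the frame of pin_tip between 0.012 and 0.09 m and y of hole_4 in the frame of pin_tip between -0.006 and 0.006 m and z of hole_4 in the frame of pin_tip between -0.008 and 0.004 m) or (x of hole_5 in the frame of pin_tip between 0.012 and 0.09 m and y of hole_5 in the frame of pin_tip between -0.006 and 0.006 m and z of hole_5 in the frame of pin_tip between -0.008 and 0.004 m)) and angle between bracket's own x axis and vertical below 0.12 rad and contact force between bracket and stand above 1 N and linear speed of bracket below 0.02 m/s and angular speed of bracket below 0.15 rad/s and contact force between the fingers and bracket below 0.1 N); the robot touches nothing.
It fails at once if a bystander on the bench is moved more than 30 mm (distance of any of diode_bridge, bolt_a, bolt_b, spacer, connector, screwdriver, multimeter from where it was at the start of the episode above 0.03 m).
It also fails if it takes over 72 s, if anything falls off the work surface, if the arm or the gripper's body presses on something with over 40 N, if the wrist force passes 120 N, or if a joint passes its speed limit or range.

## Working session

There is one attempt and no reset: what is moved stays moved. The work goes in short steps, Python scripts to look and compute and a tool call to move; the robot and the scene stay as the last step left them, time stands still between calls to the robot, and variables do not carry over. Pictures are saved under pics/ and viewed, and the job is handed in when it is done.

Besides the shell and the picture viewer there is one more tool, called after "Request:" as a command line: name --argument value ..., lists and objects as JSON in quotes. play_rows: Moves the arm, as the interface text tells. Its arguments: {"type":"object","properties":{"motion":{"type":"array","items":{"type":"array","items":{"type":"array","items":{"type":"number"}}}},"fingers":{"type":"number"},"newtons":{"type":"number"}},"required":["motion"]}

I'll start by looking at the scene.

```bash
mkdir -p pics; cat > h.py <<'E'
import numpy as np, cv2
from station import r, capture
def cam(n,save=None):
    c=capture(n)
    if save: cv2.imwrite('pics/'+save+'.png',c['pixels'])
    return c
def K(c):
    h,w=c['pixels'].shape[:2]; f=h/2/np.tan(np.radians(c['vertical_fov'])/2)
    return np.array([[f,0,c['cx']],[0,f,c['cy']],[0,0,1]]),np.array([c['k1'],0,0,0,0.])
def proj(c,P):
    k,d=K(c); P=np.atleast_2d(np.array(P,float))
    rv,_=cv2.Rodrigues(np.array(c['R'])); return cv2.projectPoints(P,rv,np.array(c['t'],float),k,d)[0][:,0]
def toz(c,uv,z):
    k,d=K(c); uv=np.atleast_2d(np.array(uv,float))
    n=cv2.undistortPoints(uv[:,None],k,d)[:,0]; R=np.array(c['R']);t=np.array(c['t'],float)
    D=np.c_[n,np.ones(len(n))]@R; C=-R.T@t
    z=np.broadcast_to(z,len(n))
    return C+D*((z-C[2])/D[:,2])[:,None]
E
python3 - <<'E'
from h import *
import pickle
for n in ['scene','top','wrist']:
    c=cam(n,n+'0'); pickle.dump(c,open(n+'0.pkl','wb'))
    print(n,c['vertical_fov'],c['cx'],c['cy'],c['k1'],-np.array(c['R']).T@np.array(c['t']))
s=r.observe();print(s)
E
```

```text
scene 43.857846294870875 250.69433747252359 197.47198643901444 0.026908414216361323 [1168.21659086 -106.38443604 1190.25482763]
top 46.9812360721562 259.6328572106911 196.8828483348051 0.01835181506211665 [ 357.43319768  -88.18501103 1471.40550272]
wrist 71.98027842762744 259.6068676441262 189.69677938548588 -0.05445398636248919 [184.39039969 602.56042116 383.66863656]
{'time_s': 0.15, 'q': array([ 6.44575657e+01,  2.42733518e+01,  9.34204784e+01,  1.98825554e-05,
        6.23691912e+01, -1.08854832e+00]), 'qd': array([-0.03113697, -0.12701381, -0.13752418,  0.02301135, -0.11874103,
        0.09962861]), 'effort': array([ 7.96166205e-04, -5.44978094e+01, -2.73920828e+01,  6.43688045e-02,
        2.03046139e-02, -7.24471329e-05]), 'ee_pos': array([258.53697673, 568.60145079, 247.09751634]), 'tcp_rot': array([[-9.10294666e-01,  4.13960620e-01, -4.74544530e-04],
       [ 4.13960892e-01,  9.10294126e-01, -9.92296933e-04],
       [ 2.12032449e-05, -1.09972548e-03, -9.99999395e-01]]), 'wrist_force': array([ 1.0446338 , -0.81227287,  0.43352887]), 'wrist_torque': array([-0.04089008, -0.00649724, -0.00421067]), 'width': 87.64432621176917}
```

View pics/scene0.png

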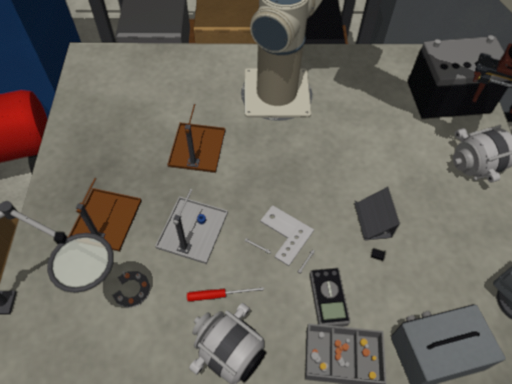

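View pics/top0.png

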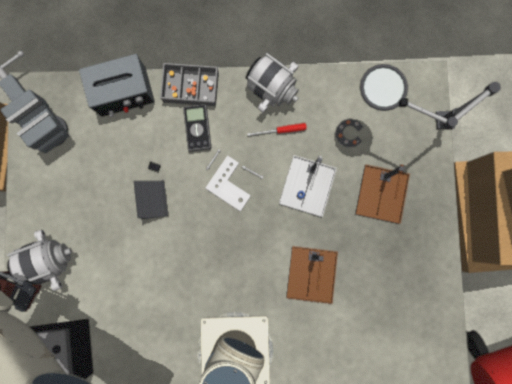

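View pics/wrist0.png

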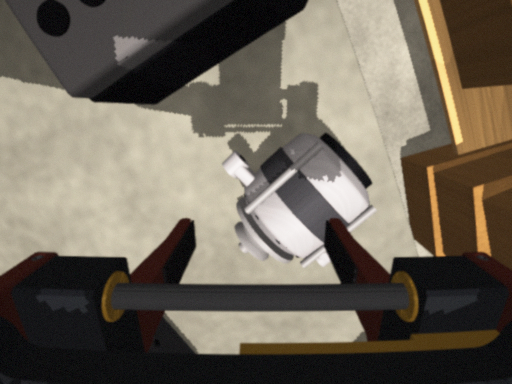

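```bash
python3 - <<'E'
import cv2
a=cv2.imread('pics/top0.png'); b=cv2.imread('pics/scene0.png')
cv2.imwrite('pics/z1.png',cv2.resize(a[135:235,125:345],None,fx=3.6,fy=3.6,interpolation=cv2.INTER_CUBIC))
cv2.imwrite('pics/z2.png',cv2.resize(b[175:275,150:410],None,fx=3,fy=3,interpolation=cv2.INTER_CUBIC))
E
```

```text
(no output)
```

View pics/z1.png

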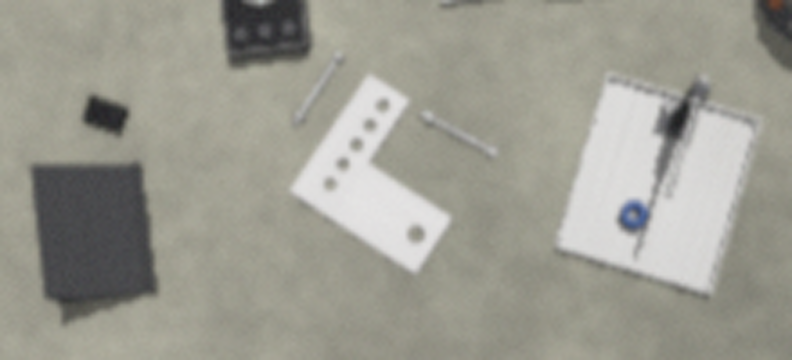

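View pics/z2.png

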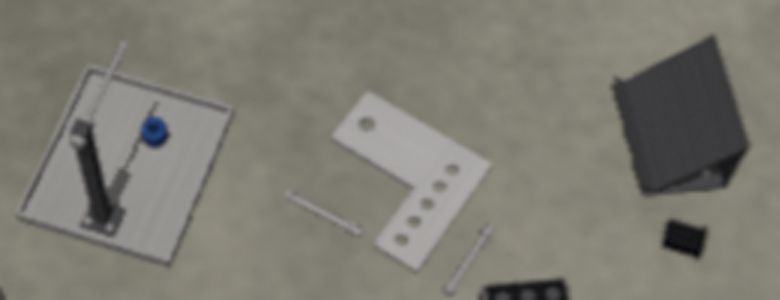

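Scene shows the silver stand at left, bracket mid, rest right. I zoom in with enhanced contrast and fit the bracket.

```bash
cat > fit.py <<'E'
from h import *
from scipy.optimize import least_squares
def T(p,P,z0=0):
    P=np.array(P,float); a=p[2]; c,s=np.cos(a),np.sin(a)
    return np.c_[p[0]+c*P[:,0]-s*P[:,1], p[1]+s*P[:,0]+c*P[:,1], P[:,2]+z0]
def fit(obs,p0):
    """obs: list of (cam,model pts,uv)"""
    f=lambda p: np.concatenate([(proj(c,T(p,P))-np.array(uv,float)).ravel() for c,P,uv in obs])
    s=least_squares(f,p0,loss='soft_l1'); return s.x,f(s.x).reshape(-1,2)
E
python3 - <<'E'
from fit import *
import pickle
t=pickle.load(open('top0.pkl','rb')); s=pickle.load(open('scene0.pkl','rb'))
ct=lambda L:[((u+.5)/3.6-.5+125,(v+.5)/3.6-.5+135) for u,v in L]
cs=lambda L:[((u+.5)/3-.5+150,(v+.5)/3-.5+175) for u,v in L]
B=[(0,y,8) for y in(-48,-26,-4,18,40)]+[(-92,35,8)]+[(28,-66,8),(-18,-66,8),(-18,4,8),(-112,4,8),(-112,66,8),(28,66,8)]
ut=ct([(383,104),(370,124),(356,143),(343,163),(330,184),(416,234),(370,74),(408,98),(370,161),(452,216),(416,272),(290,188)])
us=cs([(401,239),(414,221),(427,203),(440,186),(453,169),(367,123),(418,271),(375,243),(415,188),(332,136),(370,92),(492,163)])
X=toz(t,ut,8);print(X.round(0)[[0,4,5]])
d=X[0]-X[4]; a0=np.arctan2(-d[1],-d[0])-np.pi/2
for o in ([(t,B,ut)],[(s,B,us)],[(t,B,ut),(s,B,us)]):
    p,res=fit(o,[X[2][0],X[2][1],a0]); print(p[:2],np.degrees(p[2]),np.abs(res).max(),np.sqrt((res**2).mean()))
a=t['pixels'];b=s['pixels']
f=lambda x,k:cv2.convertScaleAbs(cv2.resize(x,None,fx=k,fy=k,interpolation=cv2.INTER_CUBIC),alpha=2.2,beta=-20)
z=np.zeros((560,800,3),np.uint8)
q=f(a[170:225,125:180],7);z[:q.shape[0],:q.shape[1]]=q
q=f(b[180:245,345:410],6);z[:q.shape[0],400:400+q.shape[1]]=q
cv2.imwrite('pics/z3.png',z)
E
```

```text
[[611.  -1.   8.]
 [537.  50.   8.]
 [489. -29.   8.]]
[571.41953554  26.42798478] 55.03521353112941 0.5423917940597391 0.2642717754698338
[570.93948509  25.74462835] 54.83534779336148 0.67429162434712 0.25203625423269255
[571.15410121  26.01201085] 54.91193063609885 0.6650864424931342 0.2748539630088816
```

View pics/z3.png

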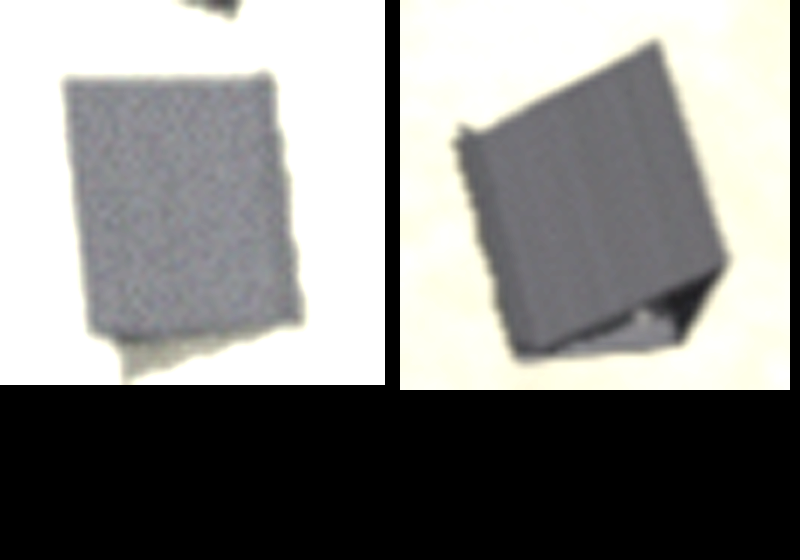

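```bash
python3 - <<'E'
from fit import *
import pickle
t=pickle.load(open('top0.pkl','rb')); s=pickle.load(open('scene0.pkl','rb'))
ut=[((u+.5)/7-.5+125,(v+.5)/7-.5+170) for u,v in [(66,80),(92,332),(270,75),(300,322)]]
us=[((u+.5)/6-.5+345,(v+.5)/6-.5+180) for u,v in [(258,40),(328,263),(85,132),(132,345)]]
# rest +x ~ world +y; its +y ~ world -x. top img: up = world +x -> rest -y
M=[(37,-60,83),(37,60,83),(-44,-60,22),(-44,60,22)]
Ms=[(37,60,83),(37,-60,83),(-34,60,12),(-34,-60,12)]
for o in ([(t,M,ut)],[(s,Ms,us)],[(t,M,ut),(s,Ms,us)]):
    p,res=fit(o,[540,170,1.6]); print(p[:2],np.degrees(p[2]));print(res.round(1).tolist())
# top stand pictures
a=t['pixels'];b=s['pixels']
f=lambda x,k:cv2.resize(x,None,fx=k,fy=k,interpolation=cv2.INTER_CUBIC)
z=np.zeros((560,800,3),np.uint8)
q=f(a[150:222,275:340],6);z[:q.shape[0],:q.shape[1]]=q
q=f(b[180:265,152:232],5);z[:q.shape[0],395:395+q.shape[1]]=q
cv2.imwrite('pics/z4.png',z)
E
```

```text
[496.46113499 260.16321638] -264.2186797254639
[[-0.2, -0.5], [-0.0, 1.1], [0.3, -0.5], [-0.0, 0.2]]
[498.98348878 259.90877252] 454.5701171741438
[[0.7, -0.3], [-0.2, 0.2], [-0.8, -0.6], [0.2, 0.7]]
[497.94926177 260.03636521] 95.0463867659566
[[0.0, -1.2], [-0.3, 0.5], [0.6, -0.8], [-0.2, -0.1], [0.5, -0.7], [-0.1, -0.3], [-0.9, -0.8], [0.4, 0.4]]
```

View pics/z4.png

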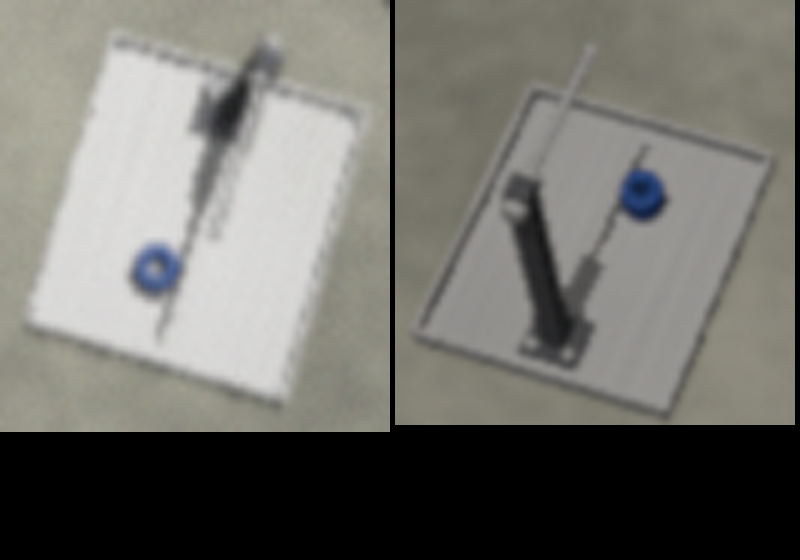

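```bash
python3 - <<'E'
from fit import *
import pickle
t=pickle.load(open('top0.pkl','rb')); s=pickle.load(open('scene0.pkl','rb'));w=pickle.load(open('wrist0.pkl','rb'))
us=[((u-395+.5)/5-.5+152,(v+.5)/5-.5+180) for u,v in [(591,47),(536,180)]]
X=toz(s,us,165);print(X,np.linalg.norm(X[0]-X[1]))
print(proj(t,X), (proj(t,X)+.5-np.array([275,150]))*6-.5)
ut=[((u+.5)/6-.5+275,(v+.5)/6-.5+150) for u,v in [(110,38),(368,110),(285,402),(28,325)]]
Y=toz(t,ut,14);print(Y,np.linalg.norm(np.diff(Y,axis=0),axis=1))
us=[((u-395+.5)/5-.5+152,(v+.5)/5-.5+180) for u,v in [(668,413),(415,338),(533,85),(772,155)]]
print(toz(s,us,14))
print('wrist fwd',np.array(w['R'])[2], np.array(w['R'])[0])
E
```

```text
[[ 500.37386549 -245.73905069  165.        ]
 [ 578.87667926 -268.07369316  165.        ]] 81.6181843975657
[[310.73491061 189.04363787]
 [317.17319667 162.76320325]] [[216.90946366 236.76182721]
 [255.53918002  79.07921951]]
[[ 629.91285193 -208.77798121   14.        ]
 [ 585.32221026 -350.57767122   14.        ]
 [ 424.48400935 -297.76447245   14.        ]
 [ 470.91104287 -157.908852     14.        ]] [148.64547559 169.28721405 147.36032034]
[[ 635.89217819 -210.75295326   14.        ]
 [ 591.2202809  -350.26640463   14.        ]
 [ 428.41768123 -298.29699808   14.        ]
 [ 475.59382643 -158.46186946   14.        ]]
wrist fwd [ 0.26476675 -0.12238794 -0.95651438] [ 0.41512532  0.909763   -0.00149777]
```

Fits agree: bracket at (571, 26) with yaw 54.9°, rest at (498, 260) with yaw 95° and the lip on the world -y side, pin tip near (500, -246, 165) with stand yaw about -17.7°. I'll hover above the leg.

Request:
play_rows --motion '[[[6.23, -14.3, -1.2, -20.13], [6.23, -14.3, -1.2, -20.13], [6.23, -14.3, -1.2, -20.13], [6.23, -14.3, -1.2, -20.13], [6.23, -14.3, -1.2, -20.13], [6.23, -14.3, -1.2, -20.13], [6.23, -14.3, -1.2, -20.13], [6.23, -14.3, -1.2, -20.13], [6.23, -14.3, -1.2, -20.13], [6.23, -14.3, -1.2, -20.13]]]' --fingers 0

```text
time_s: 1.4
ee_pos: [508.1, -4.4, 199.6]
tcp_rot: [[0.578, 0.816, 0.0], [0.816, -0.578, 0.0], [0.0, 0.0, -1.0]]
wrist_force: [1.2, 1.0, 0.7]
width: 87.9
```

```bash
python3 - <<'E'
from fit import *
import pickle
w=cam('wrist','w1'); pickle.dump(w,open('w1.pkl','wb'))
s=r.observe(); print(s['ee_pos'],s['time_s'],s['q'].round(1))
B=[(0,y,8) for y in(-48,-26,-4,18,40)]+[(-92,35,8)]+[(28,-66,8),(-18,-66,8),(-18,4,8),(-112,4,8),(-112,66,8),(28,66,8)]
print(proj(w,T([571.15,26,np.radians(54.91)],B)).round(0).tolist())
E
```

```text
[510.95965205  -9.89826644 199.48505105] 1.45 [ -2.4  18.5 110.   -0.2  51.4  33.3]
[[328.0, 126.0], [310.0, 126.0], [292.0, 126.0], [274.0, 126.0], [255.0, 126.0], [260.0, 198.0], [344.0, 102.0], [341.0, 141.0], [285.0, 141.0], [283.0, 212.0], [237.0, 212.0], [233.0, 102.0]]
```

View pics/w1.png

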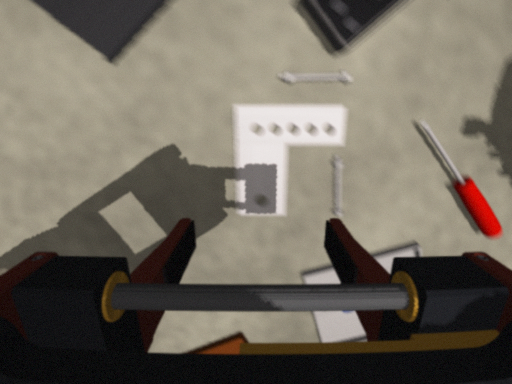

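Request:
play_rows --motion '[[[0, 0, -1.2, 0], [0, 0, -2.2, 0], [0, 0, -2.2, 0], [0, 0, -2.2, 0]]]'

```text
time_s: 1.95
ee_pos: [508.2, -2.2, 112.7]
tcp_rot: [[0.575, 0.818, 0.001], [0.818, -0.575, -0.0], [0.0, 0.001, -1.0]]
wrist_force: [0.2, -0.5, 1.9]
width: 87.7
```

```bash
python3 - <<'E'
from fit import *
import pickle
w=cam('wrist','w2'); pickle.dump(w,open('w2.pkl','wb'))
s=r.observe(); print(s['ee_pos'],s['time_s'],s['wrist_force'])
B=[(0,y,8) for y in(-48,-26,-4,18,40)]+[(-92,35,8)]+[(28,-66,8),(-18,-66,8),(-18,4,8),(-112,4,8),(-112,66,8),(28,66,8)]
print(proj(w,T([571.15,26,np.radians(54.91)],B)).round(0).tolist())
E
```

```text
[508.64660507  -2.20565471 113.18852191] 2.0 [-0.29178527 -0.31127082  1.33868377]
[[353.0, 134.0], [329.0, 134.0], [305.0, 134.0], [280.0, 134.0], [256.0, 134.0], [261.0, 227.0], [376.0, 102.0], [370.0, 154.0], [295.0, 153.0], [292.0, 245.0], [231.0, 245.0], [226.0, 101.0]]
```

View pics/w2.png

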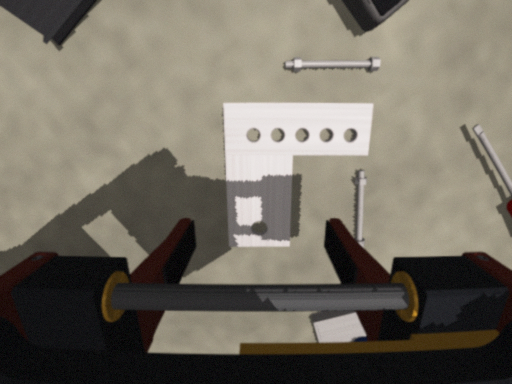

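Request:
play_rows --motion '[[[0, 0, -1, 0], [0, 0, -1.7, 0], [0, 0, -2.0, 0], [0, 0, -2.11, 0], [0, 0, -2.11, 0], [0, 0, -2.11, 0]]]'

```text
time_s: 2.75
ee_pos: [508.3, -2.3, 28.3]
tcp_rot: [[0.575, 0.818, 0.002], [0.818, -0.575, -0.0], [0.001, 0.001, -1.0]]
wrist_force: [0.2, -0.0, -0.4]
width: 87.6
```

Request:
play_rows --motion '[[[0, 0, 0, 0], [0, 0, 0, 0], [0, 0, 0, 0], [0, 0, 0, 0], [0, 0, 0, 0], [0, 0, 0, 0]]]' --fingers 255 --newtons 50

```text
time_s: 3.5
ee_pos: [507.6, -2.4, 27.4]
tcp_rot: [[0.575, 0.818, 0.0], [0.818, -0.575, -0.0], [0.0, 0.0, -1.0]]
wrist_force: [-1.2, 0.5, 5.0]
width: 61.4
```

Request:
play_rows --motion '[[[0, 0, 0.3, 0], [0, 0, 0.8, 0], [0, 0, 1.6, 0], [0, 0, 2.4, 0], [0, 0, 3.2, 0], [0, 0, 4, 0], [0, 0, 4, 0], [0, 0, 4, 0]]]'

```text
time_s: 4.5
ee_pos: [506.8, -2.3, 186.6]
tcp_rot: [[0.575, 0.818, -0.001], [0.818, -0.575, 0.0], [-0.001, -0.001, -1.0]]
wrist_force: [-0.2, 0.1, -3.0]
width: 61.1
```

```bash
python3 - <<'E'
from fit import *
import pickle
w=cam('wrist','w3'); pickle.dump(w,open('w3.pkl','wb'))
s=r.observe(); print(s['ee_pos'],s['time_s'],s['wrist_force'],s['width'])
E
```

```text
[506.52397649  -2.34209553 186.10999719] 4.55 [-0.27446045 -0.0297393  -2.25390864] 61.71372250316154
```

View pics/w3.png

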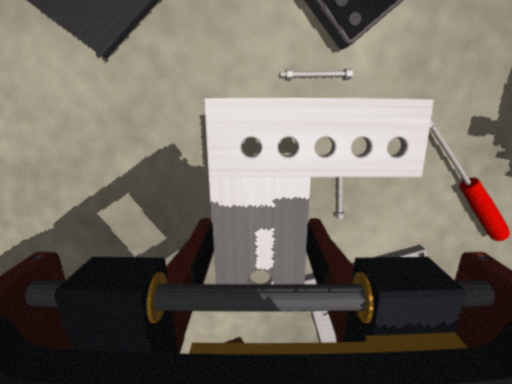

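```bash
cat >> fit.py <<'E'
def pnp(c,P,uv):
    k,d=K(c); P=np.array(P,float)
    ok,rv,tv=cv2.solvePnP(P,np.array(uv,float),k,d)
    R=np.array(c['R']);t=np.array(c['t'],float)
    res=cv2.projectPoints(P,rv,tv,k,d)[0][:,0]-np.array(uv)
    Rb=cv2.Rodrigues(rv)[0]; return R.T@Rb, R.T@(tv[:,0]-t), res
E
python3 - <<'E'
from fit import *
import pickle
w=pickle.load(open('w3.pkl','rb')); s=r.observe()
B=[(0,y,8) for y in(40,18,-4,-26,-48)]+[(28,66,8),(28,-66,8),(-18,-66,8),(-18,4,8)]
R,o,res=pnp(w,B,[(251,147),(288,147),(325,146),(361,146),(398,146),(206,99),(433,100),(424,176),(310,177)])
print(np.abs(res).max(),o,R.round(3))
Q=s['tcp_rot'];p=s['ee_pos']
print('bracket x axis elev deg',np.degrees(np.arcsin(R[2,0])),'y elev',np.degrees(np.arcsin(R[2,1])))
print('TCP in bracket',R.T@(p-o), 'tips',R.T@(p+25*Q[:,2]-o))
E
```

```text
1.4105527001380267 [567.73104007  25.79604415 157.4020712 ] [[ 0.569 -0.822  0.017]
 [ 0.819  0.568  0.077]
 [-0.073 -0.03   0.997]]
bracket x axis elev deg -4.186948403414807 y elev -1.7311266051695577
TCP in bracket [-59.9688174   33.46301931  25.4199101 ] tips [-58.17583329  34.26766444   0.49727472]
```

Request:
play_rows --motion '[[[-0.1, 1.2, 0, 1.5], [-0.3, 2.7, 0, 3.5], [-0.5, 4.2, 0, 5.5], [-0.6, 5.7, 0, 7], [-0.62, 6.4, 0, 8.03], [-0.62, 6.54, 0, 8.03], [-0.62, 6.54, 0, 8.03], [-0.62, 6.54, 0, 8.03], [-0.62, 6.54, 0, 8.03]]]'

```text
time_s: 5.68
ee_pos: [482.9, 258.2, 187.2]
tcp_rot: [[-0.086, 0.996, -0.0], [0.996, 0.086, -0.0], [-0.0, -0.0, -1.0]]
wrist_force: [0.0, -0.7, -2.5]
width: 61.5
```

```bash
python3 - <<'E'
from fit import *
import pickle
w=cam('wrist','w4'); pickle.dump(w,open('w4.pkl','wb'))
c=cam('scene','s4'); pickle.dump(c,open('s4.pkl','wb'))
s=r.observe(); print(s['ee_pos'],s['time_s'],s['wrist_force'],s['width'],s['tcp_rot'].round(3))
M=[(37,-60,83),(37,60,83),(-44,-60,22),(-44,60,22),(-34,-60,12),(-34,60,12)]
print(proj(w,T([498,260,np.radians(95.05)],M)).round(0).tolist())
b=c['pixels'][150:260,320:440]
cv2.imwrite('pics/s4z.png',cv2.convertScaleAbs(cv2.resize(b,None,fx=5,fy=5,interpolation=cv2.INTER_CUBIC),alpha=1.6))
E
```

```text
[482.97783188 258.49375627 187.41546298] 5.775 [-0.7155755  -0.22778335 -2.30566571] 61.3826891572642 [[-0.087  0.996  0.   ]
 [ 0.996  0.087 -0.   ]
 [-0.     0.    -1.   ]]
[[342.0, 158.0], [212.0, 159.0], [322.0, 215.0], [224.0, 215.0], [320.0, 204.0], [225.0, 205.0]]
```

View pics/w4.png

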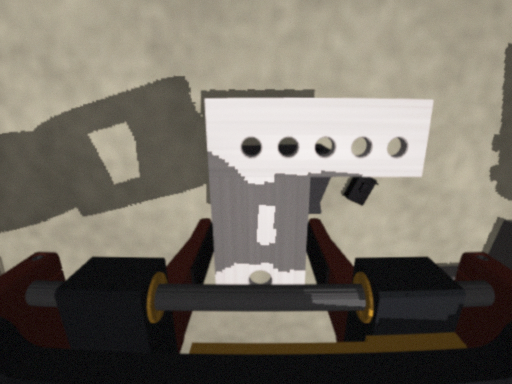

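View pics/s4z.png

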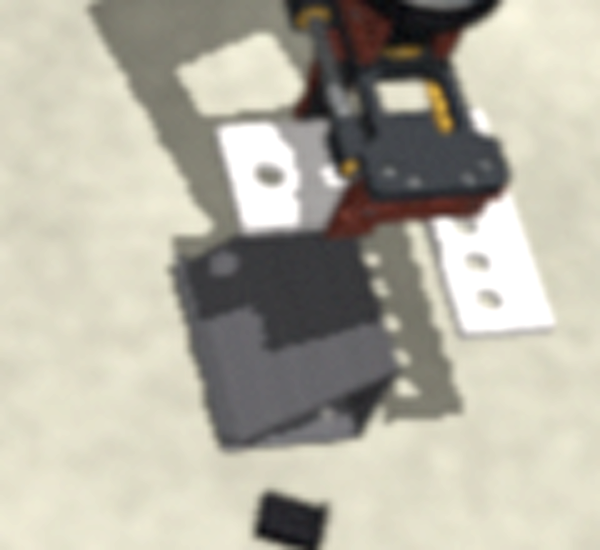

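Request:
play_rows --motion '[[[0, 0, -0.8, 0], [0, 0, -1.4, 0], [0, 0, -1.68, 0], [0, 0, -1.8, 0], [0, 0, -1.9, 0], [0, 0, -2.0, 0], [0, 0, -2.1, 0], [0, 0, -2.2, 0]]]'

```text
time_s: 6.78
ee_pos: [483.4, 259.4, 100.8]
tcp_rot: [[-0.088, 0.996, 0.002], [0.996, 0.088, 0.001], [0.0, 0.002, -1.0]]
wrist_force: [-2.6, -3.0, 10.0]
width: 61.1
```

Request:
play_rows --motion '[[[0, 0, -0.06, 0], [0, 0, -0.12, 0], [0, 0, -0.18, 0], [0, 0, -0.24, 0], [0, 0, -0.24, 0]]]'

```text
time_s: 7.4
ee_pos: [483.7, 259.8, 91.3]
tcp_rot: [[-0.088, 0.996, 0.002], [0.996, 0.088, 0.001], [0.001, 0.002, -1.0]]
wrist_force: [-1.7, -0.7, 7.8]
width: 61.5
```

```bash
python3 - <<'E'
from fit import *
import pickle
w=cam('wrist','w5'); pickle.dump(w,open('w5.pkl','wb'))
c=cam('scene','s5'); pickle.dump(c,open('s5.pkl','wb'))
s=r.observe(); print(s['ee_pos'],s['time_s'],s['wrist_force'],s['width'])
b=c['pixels'][150:260,320:440]
cv2.imwrite('pics/s5z.png',cv2.convertScaleAbs(cv2.resize(b,None,fx=5,fy=5,interpolation=cv2.INTER_CUBIC),alpha=1.6))
E
```

```text
[483.64970622 259.81159477  91.28554599] 7.5 [-2.45581903 -0.50267053  8.04781982] 61.17892400334329
```

View pics/w5.png

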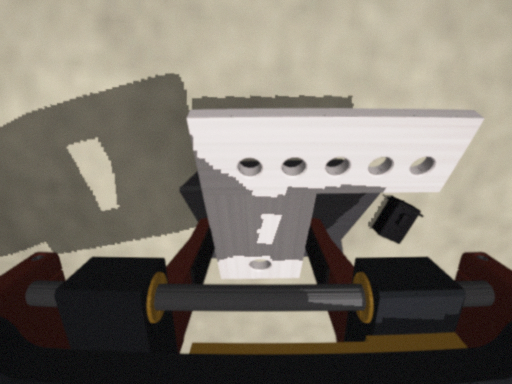

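View pics/s5z.png

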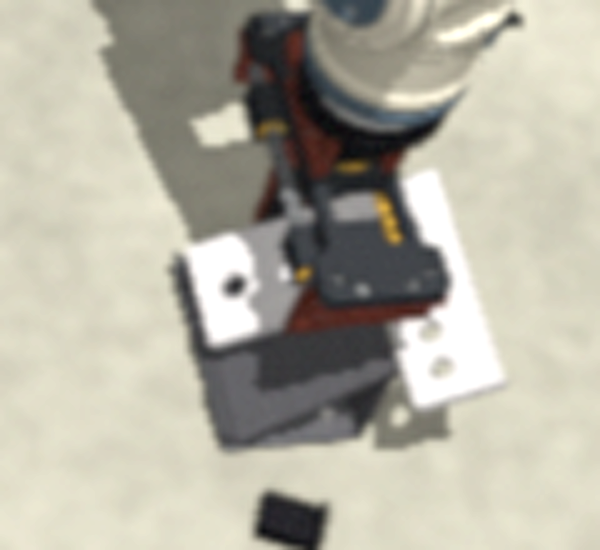

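Request:
play_rows --motion '[[[0, 0, -0.06, 0], [0, 0, -0.12, 0], [0, 0, -0.17, 0], [0, 0, -0.17, 0]]]'

```text
time_s: 8.0
ee_pos: [484.2, 259.8, 84.6]
tcp_rot: [[-0.088, 0.996, 0.003], [0.996, 0.088, 0.002], [0.001, 0.003, -1.0]]
wrist_force: [-0.3, -2.8, 7.8]
width: 61.4
```

```bash
python3 - <<'E'
from fit import *
import pickle
w=cam('wrist','w6'); pickle.dump(w,open('w6.pkl','wb'))
s=r.observe(); print(s['ee_pos'],s['time_s'],s['wrist_force'],s['width'])
M=[(37,-60,83),(37,60,83)]
print(proj(w,T([498,260,np.radians(95.05)],M)).round(0).tolist())
cv2.imwrite('pics/w6z.png',cv2.resize(w['pixels'][80:280,150:500],None,fx=2.2,fy=2.2,interpolation=cv2.INTER_CUBIC))
E
```

```text
[484.2355953  259.81508711  84.63635392] 8.05 [-0.51063777 -1.69530644  8.25776194] 61.383718964976346
[[394.0, 194.0], [178.0, 195.0]]
```

View pics/w6z.png

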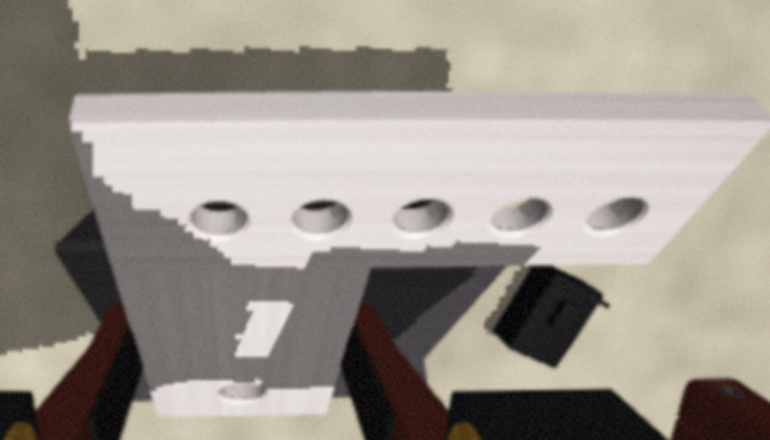

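```bash
python3 - <<'E'
from fit import *
import pickle
w=pickle.load(open('w6.pkl','rb')); s=r.observe()
P=[(28,66,8),(28,-66,8),(-18,-66,8),(-18,4,8),(28,66,0),(28,-66,0),(-112,66,8),(-112,4,8)]
uv=[((u+.5)/2.2-.5+150,(v+.5)/2.2-.5+80) for u,v in [(70,119),(769,121),(655,264),(367,265),(77,95),(752,95),(155,413),(327,415)]]
R,o,res=pnp(w,P,uv)
print(res.round(1).tolist(),o)
print('x elev',np.degrees(np.arcsin(R[2,0])),'y elev',np.degrees(np.arcsin(R[2,1])),'yaw x',np.degrees(np.arctan2(R[1,0],R[0,0])))
a=np.radians(95.05);A=np.array([[np.cos(a),-np.sin(a),0],[np.sin(a),np.cos(a),0],[0,0,1]])
for n,q in dict(footmid=(-112,35,4),footbot=(-112,35,0),top=(28,0,4)).items(): print(n,A.T@(R@np.array(q)+o-[498,260,0]))
p=s['ee_pos']+21.5*s['tcp_rot'][:,2]; print('P rest',A.T@(p-[498,260,0]),R.T@(p-o))
E
```

```text
[[-0.5, 0.2], [1.8, 0.2], [-3.2, 0.3], [0.9, 0.6], [-0.1, -1.3], [-0.6, -0.2], [2.3, 0.8], [-0.1, -0.3]] [512.88947558 316.04717791  92.28782644]
x elev 34.93539895556215 y elev -0.5514612230673924 yaw x 95.68492063877231
footmid [-39.73614783  14.23693976  31.09285262]
footbot [-37.44531603  14.21536253  27.8138857 ]
top [ 75.18107983 -19.4892947  111.60106273]
P rest [ 1.05470675 13.65365358 63.13649721] [-60.21720908  33.93057968   6.90311958]
```

Request:
play_rows --motion '[[[0, 0.05, 0.05, 0], [0, 0.1, 0.1, 0], [0, 0.1, 0.1, 0]]]'

```text
time_s: 8.43
ee_pos: [483.4, 263.1, 87.7]
tcp_rot: [[-0.088, 0.996, 0.001], [0.996, 0.088, 0.0], [0.0, 0.001, -1.0]]
wrist_force: [-0.6, -4.7, 2.7]
width: 61.4
```

Request:
play_rows --motion '[[[0, 0, 0, 0], [0, 0, 0, 0], [0, 0, 0, 0], [0, 0, 0, 0], [0, 0, 0, 0], [0, 0, 0, 0]]]' --fingers 0

```text
time_s: 9.18
ee_pos: [482.7, 263.2, 86.9]
tcp_rot: [[-0.088, 0.996, -0.0], [0.996, 0.088, 0.0], [0.0, -0.0, -1.0]]
wrist_force: [0.0, -0.6, 0.6]
width: 87.5
```

```bash
python3 - <<'E'
from fit import *
import pickle
w=cam('wrist','w7'); pickle.dump(w,open('w7.pkl','wb'))
s=r.observe(); print(s['ee_pos'],s['time_s'],s['wrist_force'],s['width'])
E
```

```text
[482.77778752 263.25069853  86.91142805] 9.225 [ 0.11674559 -0.99004741  0.25037339] 87.5260822076917
```

View pics/w7.png

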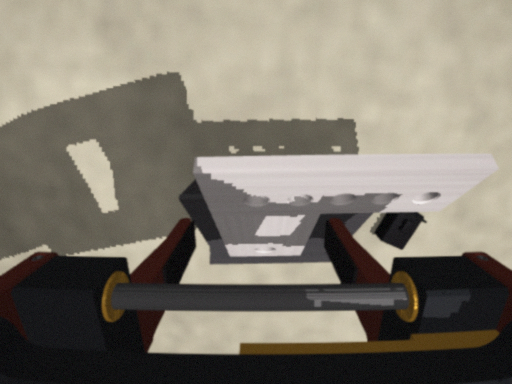

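Request:
play_rows --motion '[[[0, 0, 0.5, 0], [0, 0, 1.5, 0], [0, 0, 2.5, 2], [0.1, 0.4, 3, 4], [0.2, 0.8, 3, 6], [0.33, 1.24, 3, 8], [0.33, 1.24, 3, 10], [0.33, 1.24, 3, 12], [0.33, 1.24, 3, 14], [0.33, 1.24, 3, 16]]]'

```text
time_s: 10.48
ee_pos: [495.9, 312.8, 206.8]
tcp_rot: [[-0.997, 0.081, -0.0], [0.081, 0.997, -0.0], [0.0, -0.0, -1.0]]
wrist_force: [-0.5, 0.2, 0.8]
width: 88.1
```

Request:
play_rows --motion '[[[0, 0, 0, 2], [0, 0, 0, 2], [0, 0, 0, 2]]]'

```text
time_s: 10.85
ee_pos: [495.9, 312.8, 206.9]
tcp_rot: [[-0.996, -0.085, -0.0], [-0.085, 0.996, -0.0], [0.0, -0.0, -1.0]]
wrist_force: [0.4, -0.4, 0.2]
width: 88.0
```

```bash
python3 - <<'E'
from fit import *
import pickle
w=cam('wrist','w8'); pickle.dump(w,open('w8.pkl','wb'))
c=cam('scene','s8'); pickle.dump(c,open('s8.pkl','wb'))
s=r.observe(); print(s['ee_pos'],s['time_s'],s['wrist_force'],s['width'],s['tcp_rot'].round(3),s['q'].round(1))
b=c['pixels'][150:260,320:440]
cv2.imwrite('pics/s8z.png',cv2.convertScaleAbs(cv2.resize(b,None,fx=5,fy=5,interpolation=cv2.INTER_CUBIC),alpha=1.3))
E
```

```text
[495.9543553  312.81484516 206.9127963 ] 10.95 [ 0.23567815 -0.48309729 -0.7510324 ] 87.89836893699189 [[-0.996 -0.086 -0.   ]
 [-0.086  0.996 -0.   ]
 [ 0.    -0.    -1.   ]] [ 31.1  23.9 100.2  -0.   55.9 -63.8]
```

View pics/w8.png

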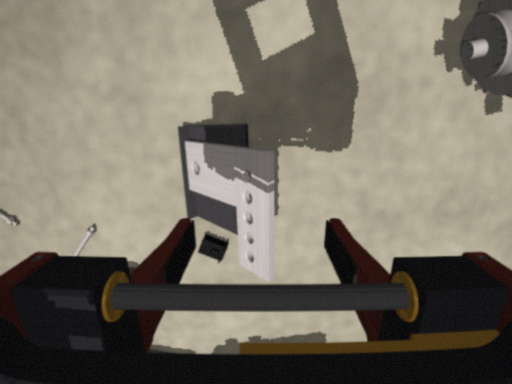

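View pics/s8z.png

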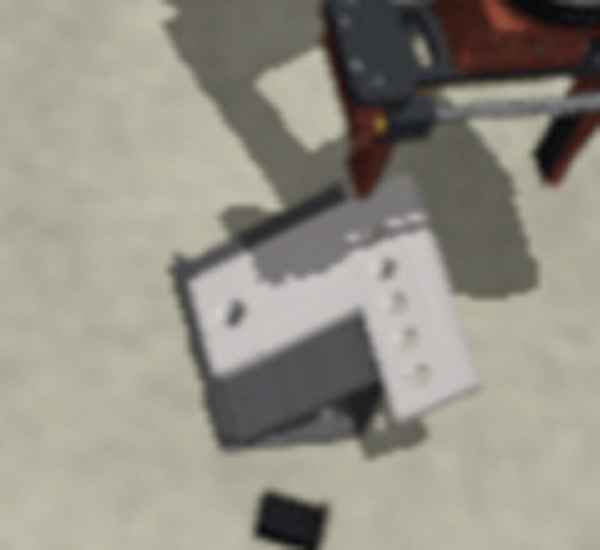

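```bash
python3 - <<'E'
import cv2
w=cv2.imread('pics/w8.png')
cv2.imwrite('pics/w8z.png',cv2.resize(w[115:290,165:290],None,fx=3.4,fy=3.4,interpolation=cv2.INTER_CUBIC))
E
```

```text
(no output)
```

View pics/w8z.png

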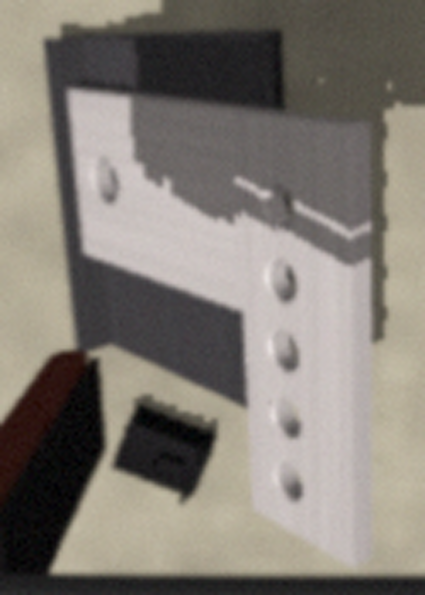

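```bash
python3 - <<'E'
from fit import *
import pickle
w=pickle.load(open('w8.pkl','rb')); s=r.observe()
P=[(-18,-66,8),(-18,4,8),(-112,4,8),(-112,66,8),(0,40,8),(0,18,8),(0,-4,8),(0,-26,8),(0,-48,8),(-92,35,8)]
uv=[((u+.5)/3.4-.5+165,(v+.5)/3.4-.5+115) for u,v in [(253,512),(243,312),(82,254),(67,88),(281,205),(281,281),(284,350),(286,418),(290,482),(107,180)]]
R,o,res=pnp(w,P,uv)
print(np.abs(res).max(),o)
print('x elev',np.degrees(np.arcsin(R[2,0])),'y elev',np.degrees(np.arcsin(R[2,1])),'yaw x',np.degrees(np.arctan2(R[1,0],R[0,0])))
a=np.radians(95.05);A=np.array([[np.cos(a),-np.sin(a),0],[np.sin(a),np.cos(a),0],[0,0,1]])
for n,q in dict(footmid=(-112,35,4),top18=(28,18,4),h4=(0,18,4)).items(): print(n,R@np.array(q)+o,A.T@(R@np.array(q)+o-[498,260,0]))
E
```

```text
0.6952774658731187 [515.11641846 309.25037356  92.83778265]
x elev 44.876043919311606 y elev -0.5475301025378021 yaw x 96.27812421046094
footmid [489.22722923 224.05217737  16.31316408] [-35.03605895  11.90302617  16.31316408]
top18 [495.29245983 324.3641683  115.25616512] [ 64.35265476  -2.96862914 115.25616512]
h4 [497.46225352 304.64138633  95.50005551] [44.51543529 -3.39390132 95.50005551]
```

Request:
play_rows --motion '[[[0, 0.05, -0.5, 0.2], [0, 0.05, -0.5, 0.2], [0, 0.05, -0.5, 0.2], [0, 0.05, -0.5, 0.2]]]' --fingers 146 --newtons 40

```text
time_s: 11.45
ee_pos: [496.3, 315.0, 187.6]
tcp_rot: [[-0.994, -0.105, 0.001], [-0.105, 0.994, 0.0], [-0.001, 0.0, -1.0]]
wrist_force: [0.7, 0.7, 0.3]
width: 51.3
```

Request:
play_rows --motion '[[[0, 0, -0.2, 0], [0, 0, -0.6, 0], [0, 0, -1.0, 0], [0, 0, -1.3, 0], [0, 0, -1.5, 0], [0, 0, -1.55, 0], [0, 0, -1.55, 0]]]'

```text
time_s: 12.32
ee_pos: [496.1, 314.9, 125.0]
tcp_rot: [[-0.994, -0.105, 0.0], [-0.105, 0.994, 0.0], [-0.0, 0.0, -1.0]]
wrist_force: [0.3, 0.6, 0.4]
width: 37.4
```

```bash
python3 - <<'E'
from fit import *
import pickle
w=cam('wrist','w9'); pickle.dump(w,open('w9.pkl','wb'))
s=r.observe(); print(s['ee_pos'],s['time_s'],s['wrist_force'],s['width'])
E
```

```text
[496.22267061 315.00827397 125.25525119] 12.375 [-0.46199488  0.47693506 -0.3787371 ] 37.754710316449874
```

View pics/w9.png

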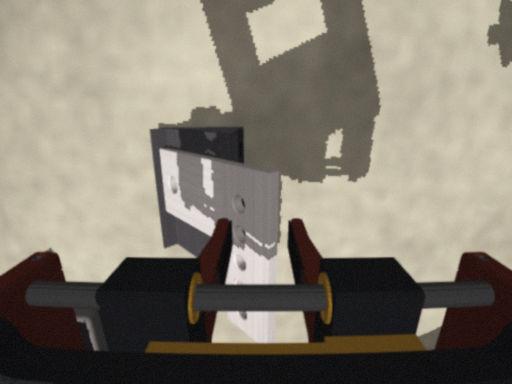

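Request:
play_rows --motion '[[[0.015, -0.14, 0, 0], [0.03, -0.3, 0.16, 0], [0.05, -0.465, 0.32, 0], [0.07, -0.645, 0.46, 0], [0.087, -0.825, 0.595, 0], [0.108, -1.02, 0.71, 0], [0.128, -1.22, 0.815, 0], [0.128, -1.22, 0.815, 0], [0.128, -1.22, 0.815, 0]]]'

```text
time_s: 13.5
ee_pos: [501.1, 266.0, 157.4]
tcp_rot: [[-0.994, -0.105, -0.0], [-0.105, 0.994, -0.0], [0.0, 0.0, -1.0]]
wrist_force: [-0.1, 0.6, 0.7]
width: 37.4
```

```bash
python3 - <<'E'
from fit import *
import pickle
w=cam('wrist','w10'); pickle.dump(w,open('w10.pkl','wb'))
c=cam('scene','s10')
s=r.observe(); print(s['ee_pos'],s['time_s'],s['wrist_force'],s['width'])
b=c['pixels'][150:260,320:440]
cv2.imwrite('pics/s10z.png',cv2.convertScaleAbs(cv2.resize(b,None,fx=5,fy=5,interpolation=cv2.INTER_CUBIC),alpha=1.3))
E
```

```text
[501.05142345 266.1834884  157.35789604] 13.6 [-0.55477784  0.51285536  0.7651834 ] 37.47405345257912
```

View pics/w10.png

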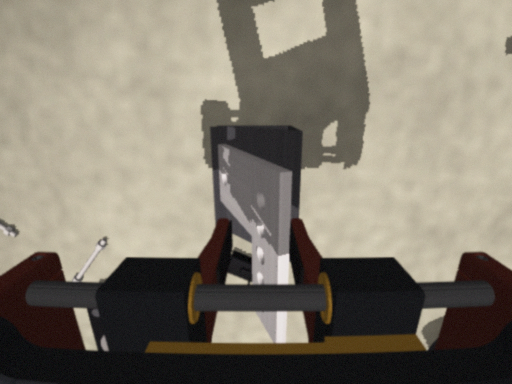

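View pics/s10z.png

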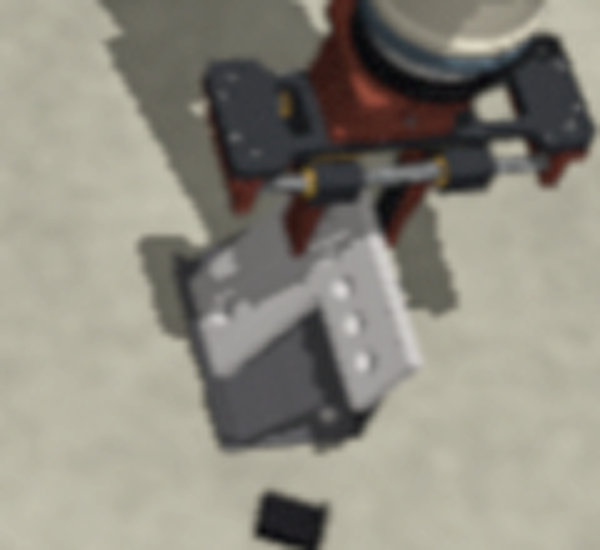

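Request:
play_rows --motion '[[[0.022, -0.21, 0.085, 0], [0.043, -0.413, 0.163, 0], [0.058, -0.56, 0.2, 0], [0.073, -0.7, 0.24, 0], [0.085, -0.8, 0.26, 0], [0.094, -0.9, 0.27, 0], [0.094, -0.9, 0.27, 0], [0.094, -0.9, 0.27, 0]]]'

```text
time_s: 14.6
ee_pos: [504.8, 230.1, 168.3]
tcp_rot: [[-0.994, -0.105, -0.0], [-0.105, 0.994, -0.0], [0.0, -0.0, -1.0]]
wrist_force: [0.3, 0.1, 0.4]
width: 37.2
```

Request:
play_rows --motion '[[[0, 0, 0, 0], [0, 0, 0, 0], [0, 0, 0, 0], [0, 0, 0, 0], [0, 0, 0, 0]]]' --fingers 255 --newtons 30

```text
time_s: 15.22
ee_pos: [504.8, 229.9, 168.3]
tcp_rot: [[-0.994, -0.105, -0.0], [-0.105, 0.994, -0.0], [0.0, -0.0, -1.0]]
wrist_force: [-0.3, -0.3, 0.1]
width: 7.7
```

```bash
python3 - <<'E'
from fit import *
import pickle
w=cam('wrist','w11'); pickle.dump(w,open('w11.pkl','wb'))
c=cam('scene','s11')
s=r.observe(); print(s['ee_pos'],s['time_s'],s['wrist_force'],s['width'])
b=c['pixels'][150:260,320:440]
cv2.imwrite('pics/s11z.png',cv2.convertScaleAbs(cv2.resize(b,None,fx=5,fy=5,interpolation=cv2.INTER_CUBIC),alpha=1.3))
E
```

```text
[504.80094765 229.87797943 168.26541368] 15.325 [ 0.96254876 -1.3596894  -0.16349596] 7.918907020200559
```

View pics/w11.png

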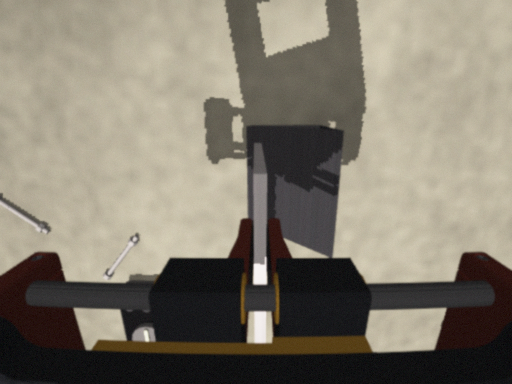

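View pics/s11z.png

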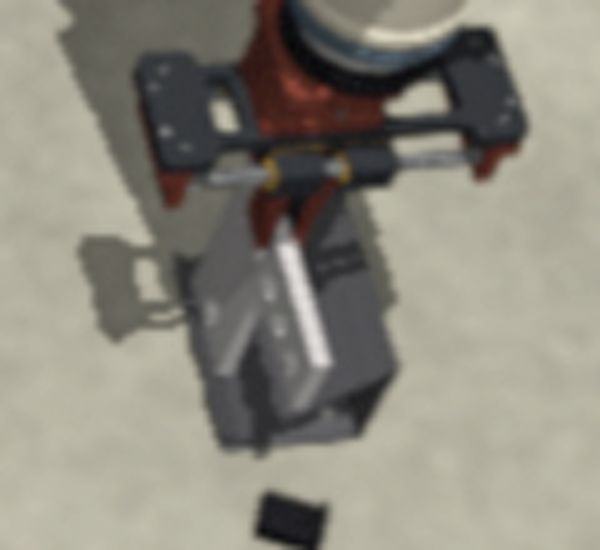

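```bash
python3 - <<'E'
from fit import *
import pickle
t=pickle.load(open('top0.pkl','rb'))
print(toz(t,[(290,248),(337,251),(333,303),(288,300)],14).round(0)); print(toz(t,[(315,257)],174).round(0))
E
```

```text
[[ 325. -188.   14.]
 [ 311. -342.   14.]
 [ 144. -321.   14.]
 [ 158. -176.   14.]]
[[ 300. -249.  174.]]
```

Request:
play_rows --motion '[[[0, 0, 0.4, 0], [0, 0, 1, 0], [0, 0, 1.7, 0], [0, 0, 2.2, 0], [0, -0.5, 2.2, -1], [-0.05, -1.4, 2.2, -3], [-0.1, -2.6, 2.2, -5], [-0.2, -3.8, 2.2, -7], [-0.3, -5, 2.2, -9], [-0.4, -6.2, 2.2, -11]]]'

```text
time_s: 16.58
ee_pos: [488.6, -19.3, 257.3]
tcp_rot: [[-0.652, 0.758, 0.001], [0.758, 0.652, 0.0], [-0.0, 0.001, -1.0]]
wrist_force: [0.2, -0.7, -3.0]
width: 7.6
```

Request:
play_rows --motion '[[[-0.15, -1.2, 0, -2], [-0.3, -2.4, 0, -4], [-0.45, -3.6, 0, -6], [-0.55, -4.5, 0, -8], [-0.64, -5.1, 0, -10], [-0.67, -5.3, 0, -11.2], [-0.67, -5.37, -0.3, -11.75], [-0.67, -5.37, -0.65, -11.75], [-0.67, -5.37, -0.75, -11.75], [-0.67, -5.37, -0.75, -11.75]]]'

```text
time_s: 17.82
ee_pos: [462.0, -232.4, 226.1]
tcp_rot: [[0.303, 0.953, -0.001], [0.953, -0.303, 0.0], [0.0, -0.001, -1.0]]
wrist_force: [0.5, 0.9, -2.3]
width: 7.8
```

```bash
python3 - <<'E'
from fit import *
import pickle
for n in ['wrist','scene','top']:
    c=cam(n,n+'12'); pickle.dump(c,open(n+'12.pkl','wb'))
    if n=='scene': cv2.imwrite('pics/s12z.png',cv2.resize(c['pixels'][110:270,120:280],None,fx=3.6,fy=3.6,interpolation=cv2.INTER_CUBIC))
s=r.observe(); print(s['ee_pos'],s['time_s'],s['wrist_force'],s['width'],s['tcp_rot'].round(3))
E
```

```text
[ 462.36758606 -232.70172802  226.73915853] 17.975 [ 0.25651354 -0.1902078  -2.66137182] 7.842115074610799 [[ 0.304  0.953  0.001]
 [ 0.953 -0.304 -0.   ]
 [-0.     0.001 -1.   ]]
```

View pics/wrist12.png

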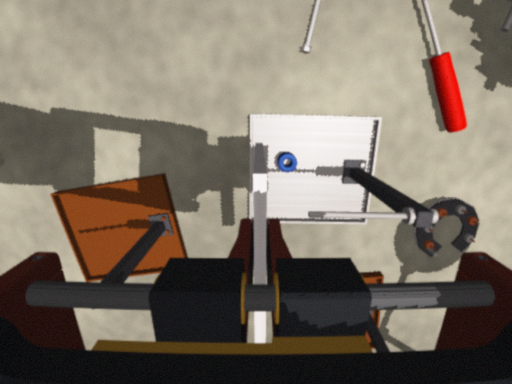

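View pics/s12z.png

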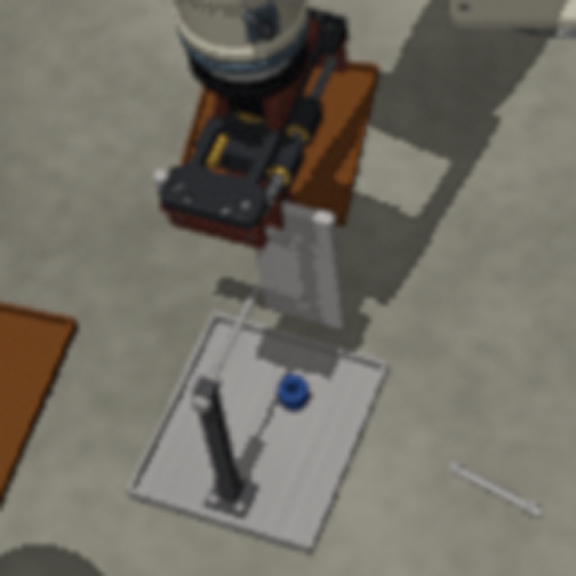

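View pics/top12.png

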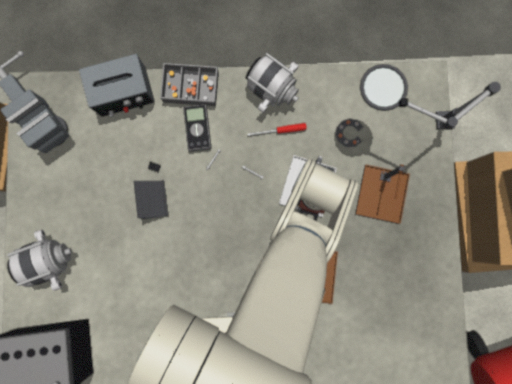

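```bash
python3 - <<'E'
import cv2,numpy as np
w=cv2.imread('pics/wrist12.png'); s=cv2.imread('pics/scene12.png'); s0=cv2.imread('pics/scene0.png')
f=lambda x,k:cv2.resize(x,None,fx=k,fy=k,interpolation=cv2.INTER_CUBIC)
z=np.zeros((590,800,3),np.uint8)
q=f(w[190:250,290:450],5);z[:300,:800]=q
q=f(s[175:230,165:215],5);z[305:580,:250]=q
q=f(s0[175:230,165:215],5);z[305:580,260:510]=q
cv2.imwrite('pics/z12.png',z)
E
```

```text
(no output)
```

View pics/z12.png

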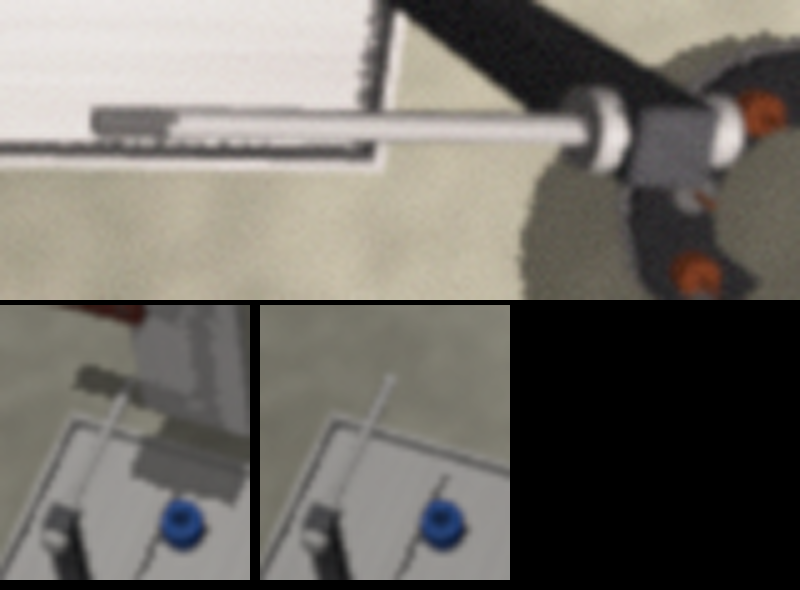

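```bash
python3 - <<'E'
from fit import *
import pickle
w=pickle.load(open('wrist12.pkl','rb')); s0=pickle.load(open('scene0.pkl','rb')); sc=pickle.load(open('scene12.pkl','rb'))
def ray(c,uv):
    k,d=K(c); n=cv2.undistortPoints(np.array([[uv]],float),k,d)[0,0]; R=np.array(c['R']); D=np.r_[n,1]@R
    return -R.T@np.array(c['t'],float), D/np.linalg.norm(D)
def tri(rs):
    A=sum(np.eye(3)-np.outer(d,d) for C,d in rs); b=sum((np.eye(3)-np.outer(d,d))@C for C,d in rs)
    X=np.linalg.solve(A,b); return X,[np.linalg.norm(np.cross(d,X-C)) for C,d in rs]
wt=(308.1,214); st=(190.7,188.9)
print(tri([ray(w,wt),ray(s0,st)]))
T1=toz(w,[wt,(405.6,215.7)],165); print('wrist z165',T1,np.linalg.norm(T1[1]-T1[0]),np.degrees(np.arctan2(*(T1[1]-T1[0])[[1,0]])))
S1=toz(s0,[st],165);print('scene z165',S1)
s=r.observe();Q=s['tcp_rot'];p=s['ee_pos']
# bracket pose: bracket y = tool x, bracket x = -tool z (up), z = x cross y
def br(pt): # bracket (x,y,z) -> world
    x,y,z=pt; return p+25*Q[:,2]+ (x-16)*(-Q[:,2]) + (y-18)*Q[:,0] + (z-4)*np.cross(-Q[:,2],Q[:,0])
for q in [(28,66,0),(28,66,8),(-112,66,0),(-112,66,8),(28,-66,4),(28,40,4)]: print(q,br(q).round(1),proj(w,br(q)).round(1),proj(sc,br(q)).round(1))
print('h4',br((0,18,4)))
f=lambda x,k:cv2.resize(x,None,fx=k,fy=k,interpolation=cv2.INTER_CUBIC)
z=np.zeros((600,800,3),np.uint8)
z[:600,:300]=f(w['pixels'][130:250,230:290],5)
q=f(sc['pixels'][155:215,170:225],9)[:600];z[:q.shape[0],305:305+q.shape[1]]=q
cv2.imwrite('pics/z13.png',z)
E
```

```text
(array([ 497.8278823 , -246.21750419,  161.2456126 ]), [np.float64(0.3394013652383435), np.float64(0.3394013652381652)])
wrist z165 [[ 497.7035972  -244.18951691  165.        ]
 [ 574.11120077 -270.55054328  165.        ]] 80.82713403383863 -19.034704505386348
scene z165 [[ 500.06859536 -246.01317892  165.        ]]
(28, 66, 0) [ 480.8 -188.2  213.7] [[269.9 168.3]] [[212.5 171.8]]
(28, 66, 8) [ 473.1 -185.8  213.7] [[256.  168.3]] [[213.6 169.3]]
(-112, 66, 0) [ 480.8 -188.2   73.7] [[265.1 140.8]] [[215.4 201.2]]
(-112, 66, 8) [ 473.2 -185.8   73.7] [[257.7 140.8]] [[216.4 198.8]]
(28, -66, 4) [ 436.9 -312.7  213.7] [[262.4 344.8]] [[164.  157.6]]
(28, 40, 4) [ 469.1 -211.7  213.7] [[262.9 210.5]] [[203.3 168. ]]
h4 [ 462.39123622 -232.7122691   185.7391667 ]
```

View pics/z13.png

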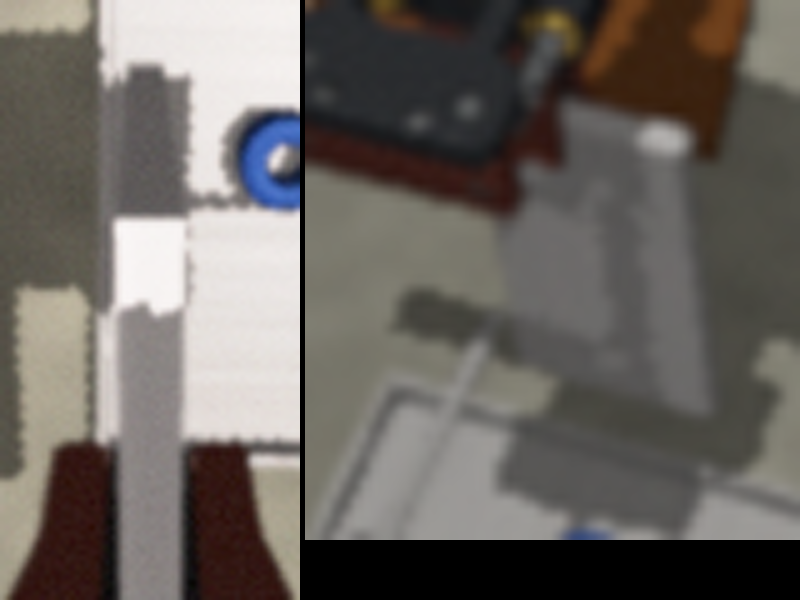

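```bash
cat >> fit.py <<'E'
def br(pt,s,g=0,d=12):
    Q=s['tcp_rot'];p=s['ee_pos'];x,y,z=pt
    return p+25*Q[:,2]+ (x-28+d)*(-Q[:,2]) + (y-18-g)*Q[:,0] + (z-4)*np.cross(-Q[:,2],Q[:,0])
E
python3 - <<'E'
from fit import *
import pickle
s=r.observe(); sc=pickle.load(open('scene12.pkl','rb'))
x0,y0,k=170,155,12
im=sc['pixels'][y0:y0+50,x0:x0+62].astype(float)
im=np.clip((im-60)*2.6,0,255).astype(np.uint8)
z=cv2.resize(im,None,fx=k,fy=k,interpolation=cv2.INTER_CUBIC)
for q,col in [((0,40,0),(0,0,255)),((0,18,0),(0,255,0)),((-92,35,0),(255,0,0)),((28,66,0),(0,255,255)),((-112,66,0),(0,255,255)),((-112,4,0),(0,255,255)),((-18,4,0),(0,255,255))]:
    u,v=proj(sc,br(q,s))[0]; cv2.circle(z,(int((u+.5-x0)*k),int((v+.5-y0)*k)),4,col,-1); print(q,u,v)
cv2.imwrite('pics/z14.png',z)
E
```

```text
(0, 40, 0) 203.52597677163803 175.56556452265613
(0, 18, 0) 195.45292377802198 173.40737600777805
(-92, 35, 0) 204.28472786196815 194.3920765808775
(28, 66, 0) 212.4867976715953 171.7870309561325
(-112, 66, 0) 215.42191664298255 201.20251267880928
(-112, 4, 0) 194.265350671273 195.39381836363899
(-18, 4, 0) 191.00934173908666 176.03463096446188
```

View pics/z14.png

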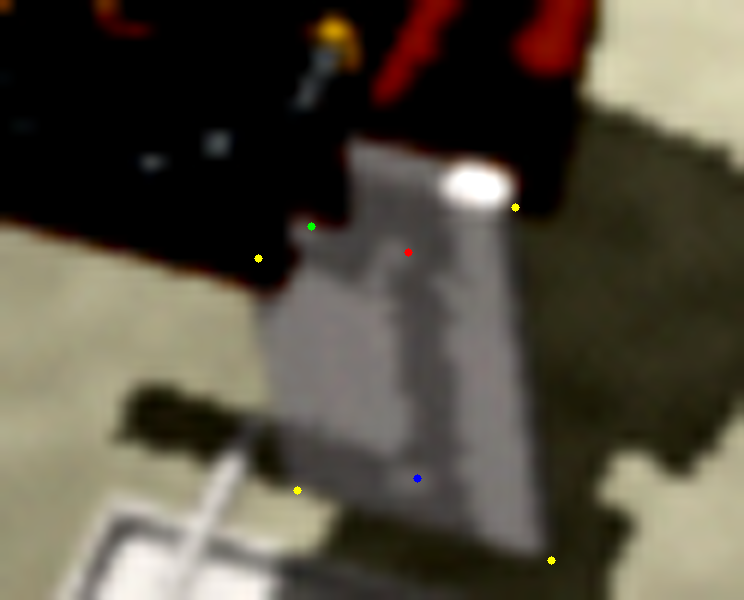

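Request:
play_rows --motion '[[[0.013, 0.04, -0.3, 0], [0.013, 0.04, -0.52, 0], [0.3, -0.05, -0.52, 0], [0.63, -0.16, -0.52, 0], [0.63, -0.16, -0.52, 0], [0.63, -0.16, -0.52, 0], [0.63, -0.16, -0.52, 0]]]'

```text
time_s: 18.85
ee_pos: [487.0, -239.1, 205.5]
tcp_rot: [[0.304, 0.953, -0.0], [0.953, -0.304, 0.0], [0.0, -0.0, -1.0]]
wrist_force: [0.5, 0.9, -2.9]
width: 7.8
```

```bash
python3 - <<'E'
from fit import *
import pickle
w=cam('wrist','wrist15'); pickle.dump(w,open('wrist15.pkl','wb'))
c=cam('scene','scene15'); pickle.dump(c,open('scene15.pkl','wb'))
s=r.observe(); print(s['ee_pos'],s['time_s'],s['wrist_force'],s['width']); pickle.dump(s,open('s15.pkl','wb'))
x0,y0,k=170,160,10
im=c['pixels'][y0:y0+60,x0:x0+60].astype(float)
z=cv2.resize(np.clip((im-50)*1.9,0,255).astype(np.uint8),None,fx=k,fy=k,interpolation=cv2.INTER_CUBIC)
for q,col in [((0,40,0),(0,0,255)),((0,18,0),(0,255,0)),((-92,35,0),(255,0,0)),((28,66,0),(0,255,255)),((-112,66,0),(0,255,255)),((-112,4,0),(0,255,255))]:
    u,v=proj(c,br(q,s,2.4,12.7))[0]; cv2.circle(z,(int((u+.5-x0)*k),int((v+.5-y0)*k)),3,col,-1)
cv2.imwrite('pics/z15.png',z)
cv2.imwrite('pics/z15w.png',cv2.resize(w['pixels'][130:270,220:420],None,fx=4,fy=4,interpolation=cv2.INTER_CUBIC))
for q in [(28,66,4),(-112,66,4)]: print(proj(w,br(q,s,2.4,12.7)))
E
```

```text
[ 487.01952846 -239.08636954  205.60289072] 18.95 [-0.33098103  0.08265637 -3.19319386] 7.6879010916524635
[[262.20748367 172.16150538]]
[[260.86625834 142.87535084]]
```

View pics/z15.png

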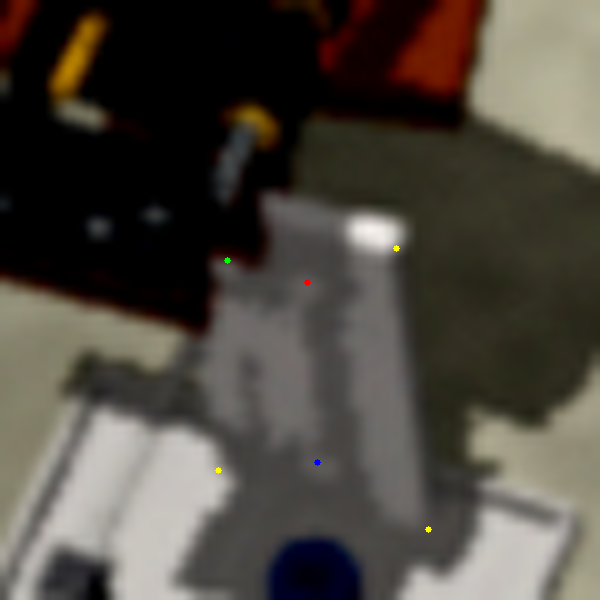

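View pics/z15w.png

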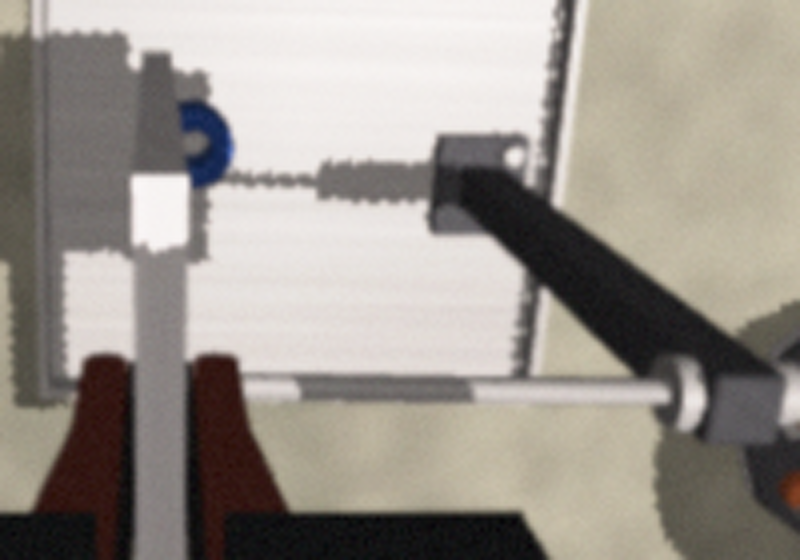

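```bash
python3 - <<'E'
from fit import *
import pickle
s=pickle.load(open('s15.pkl','rb')); w=pickle.load(open('wrist15.pkl','rb')); c=pickle.load(open('scene15.pkl','rb'))
for dz in (-20,-40,-90): # along toward post: bracket z negative? 
    for sg in (1,-1):
        q=br((0,18,4+sg*dz),s,2.4,12.7); print(sg*dz,q.round(1),proj(w,q).round(1),proj(c,q).round(1))
# effect of lateral 1mm and z 1mm
q=br((0,18,-36),s,2.4,12.7)
for d in ([.304,.953,0],[0,0,1]): print((proj(w,q+d)-proj(w,q)).round(2),(proj(c,q+d)-proj(c,q)).round(2))
E
```

```text
-20 [ 505.3 -247.5  165.3] [[289.  227.4]] [[190.  190.6]]
20 [ 467.2 -235.3  165.3] [[234.4 227.5]] [[195.6 178.2]]
-40 [ 524.4 -253.5  165.3] [[316.2 227.3]] [[187.1 196.9]]
40 [ 448.2 -229.2  165.3] [[207.2 227.5]] [[198.3 172.2]]
-90 [ 572.  -268.7  165.3] [[383.1 226.8]] [[179.7 213.1]]
90 [ 400.6 -214.   165.3] [[140.1 227.2]] [[205.  157.6]]
[[ 0.09 -1.25]] [[0.37 0.1 ]]
[[0.28 0.58]] [[-0.04 -0.21]]
```

Request:
play_rows --motion '[[[0.1, -0.033, 0, 0], [0.2, -0.066, 0, 0], [0.3, -0.099, 0, 0], [0.4, -0.131, 0, 0], [0.5, -0.164, 0, 0], [0.6, -0.197, 0, 0], [0.6, -0.197, 0, 0]]]'

```text
time_s: 19.82
ee_pos: [511.6, -247.1, 205.5]
tcp_rot: [[0.304, 0.953, 0.0], [0.953, -0.304, -0.0], [0.0, 0.0, -1.0]]
wrist_force: [0.1, -0.5, -2.0]
width: 7.8
```

```bash
python3 - <<'E'
from fit import *
import pickle
w=cam('wrist','wrist16')
c=cam('scene','scene16')
s=r.observe(); print(s['ee_pos'],s['time_s'],s['wrist_force'],s['wrist_torque'],s['width'])
x0,y0,k=170,160,9
im=c['pixels'][y0:y0+60,x0:x0+60].astype(float)
z=np.zeros((560,800,3),np.uint8)
q=cv2.resize(np.clip((im-50)*1.9,0,255).astype(np.uint8),None,fx=6,fy=6,interpolation=cv2.INTER_CUBIC);z[:360,:360]=q
q=cv2.resize(w['pixels'][130:270,220:330],None,fx=4,fy=4,interpolation=cv2.INTER_CUBIC);z[:560,360:800]=q
cv2.imwrite('pics/z16.png',z)
E
```

```text
[ 511.15451544 -246.98773351  205.42220207] 19.925 [-0.29116224 -0.69075475 -2.87695798] [-0.02795244  0.09672422  0.0102592 ] 7.857496419699026
```

View pics/z16.png

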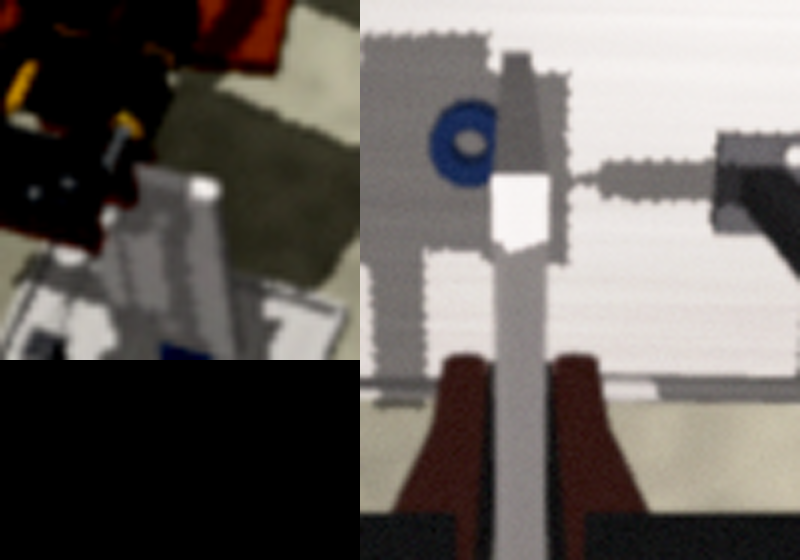

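Request:
play_rows --motion '[[[0.1, -0.033, 0, 0], [0.2, -0.066, 0, 0], [0.3, -0.099, 0, 0], [0.4, -0.131, 0, 0], [0.5, -0.164, 0, 0], [0.6, -0.197, 0, 0], [0.71, -0.233, 0, 0], [0.71, -0.233, 0, 0]]]'

```text
time_s: 20.92
ee_pos: [540.0, -256.5, 205.5]
tcp_rot: [[0.304, 0.953, 0.0], [0.953, -0.304, -0.0], [-0.0, 0.0, -1.0]]
wrist_force: [0.5, -0.5, -2.2]
width: 7.7
```

```bash
python3 - <<'E'
from fit import *
import pickle
w=cam('wrist','wrist17')
c=cam('scene','scene17')
s=r.observe(); print(s['ee_pos'],s['time_s'],s['wrist_force'],s['wrist_torque'],s['width'])
im=c['pixels'][160:220,165:225].astype(float)
z=np.zeros((560,800,3),np.uint8)
q=cv2.resize(np.clip((im-50)*1.9,0,255).astype(np.uint8),None,fx=6,fy=6,interpolation=cv2.INTER_CUBIC);z[:360,:360]=q
q=cv2.resize(w['pixels'][130:270,220:330],None,fx=4,fy=4,interpolation=cv2.INTER_CUBIC);z[:560,360:800]=q
cv2.imwrite('pics/z17.png',z)
E
```

```text
[ 539.58830044 -256.30449459  205.44349954] 21.025 [ 0.02934352 -1.13026893 -3.00759288] [-0.02895634  0.12399965  0.00599095] 7.790457341453591
```

View pics/z17.png

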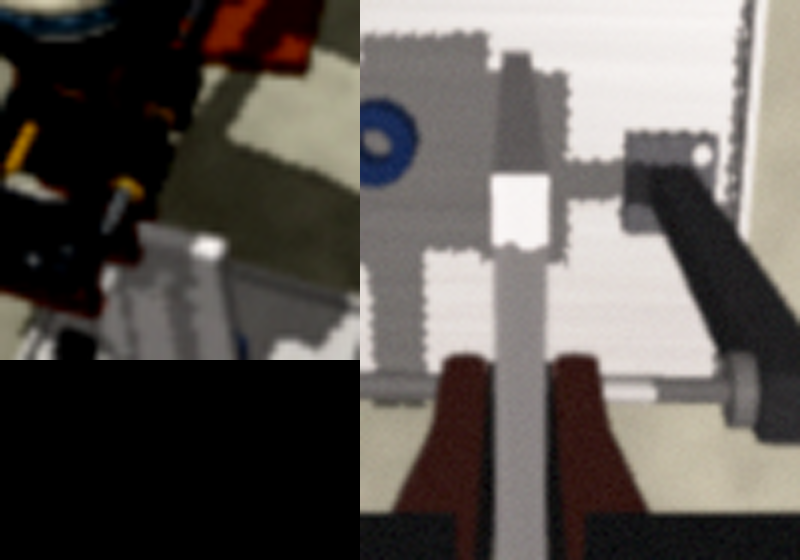

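View pics/wrist17.png

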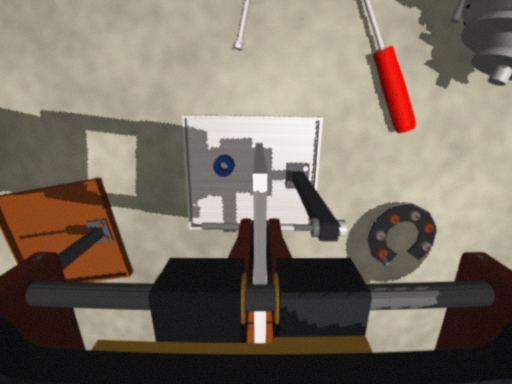

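Request:
play_rows --motion '[[[0, 0, -0.025, 0], [0, 0, -0.05, 0], [0, 0, -0.065, 0], [0, 0, -0.065, 0]]]'

```text
time_s: 21.52
ee_pos: [539.6, -256.3, 202.9]
tcp_rot: [[0.304, 0.953, -0.0], [0.953, -0.304, 0.0], [0.0, -0.0, -1.0]]
wrist_force: [0.2, -0.2, -2.1]
width: 7.6
```

Request:
play_rows --motion '[[[0, 0, -0.02, 0], [0, 0, -0.04, 0], [0, 0, -0.04, 0]]]'

```text
time_s: 21.9
ee_pos: [539.8, -256.4, 202.0]
tcp_rot: [[0.304, 0.953, 0.0], [0.953, -0.304, -0.0], [-0.0, 0.0, -1.0]]
wrist_force: [-1.5, 0.2, 3.9]
width: 7.7
```

Request:
play_rows --motion '[[[0, 0, 0.01, 0], [0, 0, 0.01, 0], [0, 0, 0.01, 0], [0, 0, 0.01, 0], [0, 0, 0.01, 0]]]' --fingers 180 --newtons 10

```text
time_s: 22.52
ee_pos: [539.7, -256.4, 201.7]
tcp_rot: [[0.304, 0.953, -0.0], [0.953, -0.304, 0.0], [0.0, -0.0, -1.0]]
wrist_force: [-1.1, 0.8, -0.2]
width: 25.8
```

```bash
python3 - <<'E'
from fit import *
w=cam('wrist','wrist18')
s=r.observe(); print(s['ee_pos'],s['time_s'],s['wrist_force'],s['wrist_torque'],s['width'])
E
```

```text
[ 539.66995294 -256.3533665   201.69782142] 22.575 [-0.23156379 -0.19499539 -0.13772571] [-0.06162115  0.08530606 -0.02268671] 25.632710759031564
```

View pics/wrist18.png

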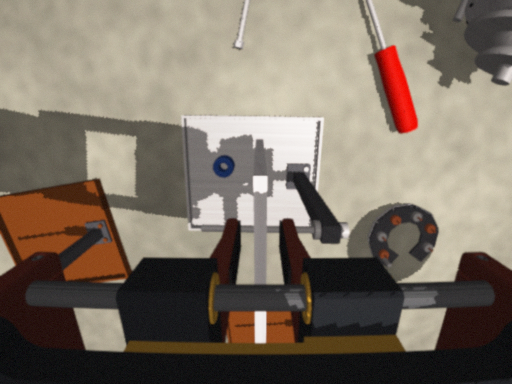

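Let go, and the bracket hangs centred between the open fingers. I go straight up, then back off.

Request:
play_rows --motion '[[[0, 0, 0.2, 0], [0, 0, 0.6, 0], [0, 0, 1.2, 0], [0, 0, 2, 0], [-0.5, 0.8, 2.8, 0], [-1.5, 2.2, 3, 0], [-2, 3.6, 3, 0], [-2, 4.6, 3, 0], [-2, 4.6, 3, 0], [-2, 4.6, 3, 0]]]'

```text
time_s: 23.82
ee_pos: [460.1, -72.6, 322.7]
tcp_rot: [[0.303, 0.953, 0.002], [0.953, -0.303, -0.001], [-0.0, 0.002, -1.0]]
wrist_force: [-0.6, 0.1, -0.3]
width: 25.4
```

```bash
python3 - <<'E'
from fit import *
import pickle
for n in ['scene','top','wrist']:
    c=cam(n,n+'19'); pickle.dump(c,open(n+'19.pkl','wb'))
    if n=='scene':
        cv2.imwrite('pics/s19z.png',cv2.resize(c['pixels'][155:270,140:270],None,fx=5,fy=5,interpolation=cv2.INTER_CUBIC))
s=r.observe(); print(s['ee_pos'],s['time_s'],s['wrist_force'])
E
```

```text
[459.91448975 -73.29525323 321.92415869] 23.975 [-0.71271857 -0.19378311 -0.00681737]
```

View pics/s19z.png

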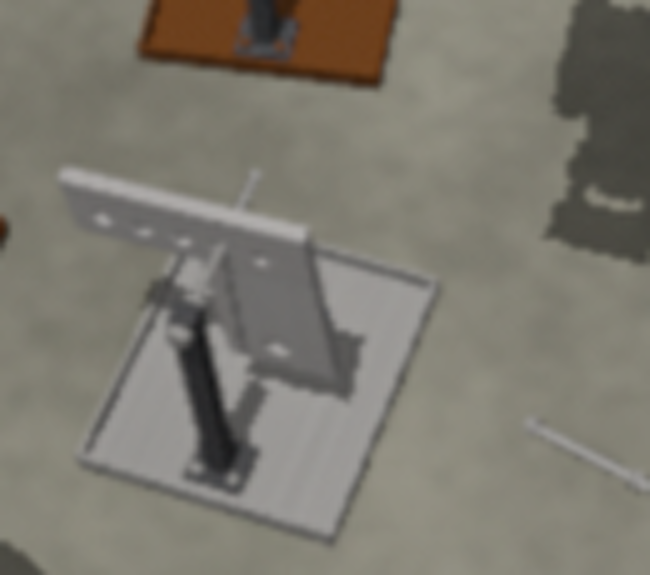

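View pics/wrist19.png

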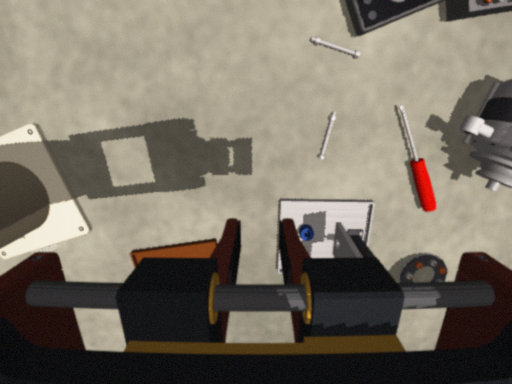

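View pics/scene19.png

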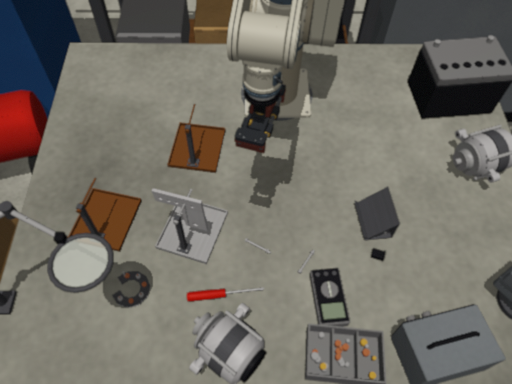

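Request:
play_rows --motion '[[[0, 0, 0, 0], [0, 0, 0, 0], [0, 0, 0, 0], [0, 0, 0, 0], [0, 0, 0, 0], [0, 0, 0, 0], [0, 0, 0, 0], [0, 0, 0, 0], [0, 0, 0, 0], [0, 0, 0, 0]]]'

```text
time_s: 25.22
ee_pos: [459.7, -72.4, 321.7]
tcp_rot: [[0.304, 0.953, 0.0], [0.953, -0.304, 0.0], [0.0, 0.0, -1.0]]
wrist_force: [0.1, -0.7, 0.1]
width: 25.9
```

```bash
python3 - <<'E'
from fit import *
import pickle
a=pickle.load(open('scene19.pkl','rb'))
c=cam('scene','scene20'); c2=cam('scene'); 
f=lambda x:cv2.GaussianBlur(x['pixels'][155:270,140:270].astype(float),(0,0),1)
print('diff',np.abs(f(a)-f(c)).max(),np.abs(f(c)-f(c2)).max())
P=[(0,-48,0),(0,-26,0),(0,-4,0),(0,40,0),(-92,35,0),(28,-66,8),(28,66,8),(28,66,0),(-112,66,0)]
uv=[((u+.5)/5-.5+140,(v+.5)/5-.5+155) for u,v in [(103,218),(145,231),(184,242),(262,262),(278,350),(65,168),(312,228),(305,240),(345,390)]]
R,o,res=pnp(c,P,uv);print(res.round(1).tolist());print(R.round(3))
print('x from vertical',np.degrees(np.arccos(R[2,0])),'y elev',np.degrees(np.arcsin(R[2,1])))
h=R@np.array([0,18,4])+o; tip=np.array([499.5,-245.5,165]); a=np.radians(-17.9)
d=h-tip; print('hole4',h,'in stand: x',d[0]*np.cos(a)+d[1]*np.sin(a),'y',-d[0]*np.sin(a)+d[1]*np.cos(a),'z',d[2])
t0=cv2.imread('pics/top0.png');t=cam('top','top20')['pixels']
z=np.vstack([t0[100:235,130:380],t[100:235,130:380]]);cv2.imwrite('pics/cmp.png',cv2.resize(z,None,fx=2.2,fy=2.2))
E
```

```text
diff 7.945214013731103 0.9674945892852875
[[-0.5, 0.2], [-0.5, -0.4], [0.0, -0.6], [0.7, -0.8], [0.2, 0.6], [0.5, 0.5], [-0.4, 0.3], [0.0, 0.4], [-0.1, -0.2]]
[[ 0.867 -0.001  0.498]
 [ 0.215 -0.901 -0.376]
 [ 0.449  0.433 -0.781]]
x from vertical 63.31067554826916 y elev 25.68864081166564
hole4 [1808.11300132   48.05636958 2238.63241386] in stand: x 1155.0423160150378 y 681.5574646148958 z 2073.6324138552695
```

View pics/cmp.png

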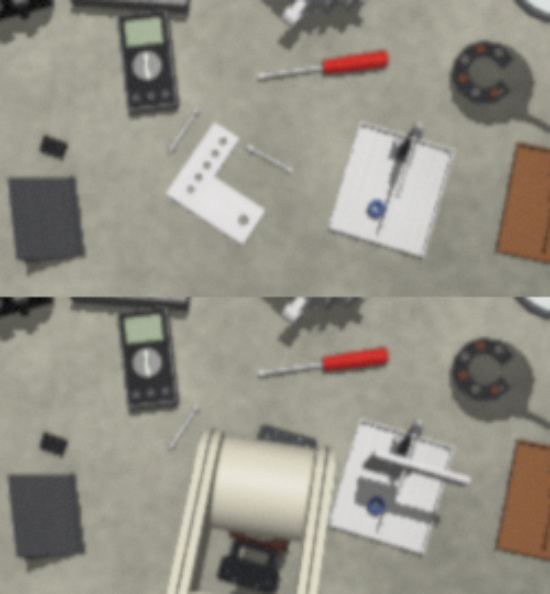

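```bash
python3 - <<'E'
from fit import *
import pickle
from scipy.spatial.transform import Rotation as Ro
a=pickle.load(open('scene19.pkl','rb'))
c=cam('scene','scene21'); pickle.dump(c,open('scene21.pkl','wb'))
P=np.array([(0,-48,0),(0,-26,0),(0,-4,0),(0,40,0),(-92,35,0),(28,-66,8),(28,66,8),(28,66,0),(-112,66,0)],float)
uv=np.array([((u+.5)/5-.5+140,(v+.5)/5-.5+155) for u,v in [(103,218),(145,231),(184,242),(262,262),(278,350),(65,168),(312,228),(305,240),(345,390)]])
y=np.array([.304,.953,0]);x=np.array([0,0,1.]);R0=np.c_[x,y,np.cross(x,y)]
g=np.array([539.7,-256.4,161.5])-R0@[0,18,4]
f=lambda p:(proj(a,(Ro.from_rotvec(p[3:]).as_matrix()@R0@P.T).T+p[:3])-uv).ravel()
s=least_squares(f,np.r_[g,0,0,0],x_scale=[10,10,10,.1,.1,.1],loss='soft_l1')
R=Ro.from_rotvec(s.x[3:]).as_matrix()@R0
print(f(s.x).reshape(-1,2).round(1).tolist())
print('x tilt',np.degrees(np.arccos(R[2,0])),'y elev',np.degrees(np.arcsin(R[2,1])),'z elev',np.degrees(np.arcsin(R[2,2])))
h=R@[0,18,4]+s.x[:3]; print(h)
b=np.radians(-17.9); d=h-[499.5,-245.5,165]; print('stand xyz',d[0]*np.cos(b)+d[1]*np.sin(b),-d[0]*np.sin(b)+d[1]*np.cos(b),d[2])
cv2.imwrite('pics/s21z.png',cv2.resize(c['pixels'][155:270,140:270],None,fx=5,fy=5,interpolation=cv2.INTER_CUBIC))
E
```

```text
[[0.1, 0.4], [-0.4, -0.2], [-0.1, -0.4], [0.5, -0.3], [0.9, 0.8], [0.1, -0.1], [-0.2, 0.1], [0.0, 0.3], [-0.7, -0.5]]
x tilt 4.348857452835922 y elev 4.186932857469113 z elev -1.178575043383256
[ 547.18128639 -256.88005695  170.95961629]
stand xyz 48.87098111004775 3.8259604068387123 5.959616286796745
```

View pics/s21z.png

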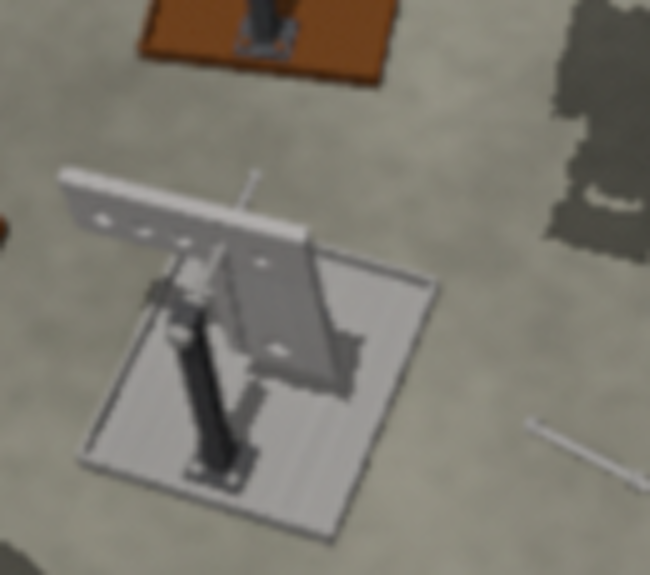

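Request:
play_rows --motion '[[[0, 0, 0, 0], [0, 0, 0, 0], [0, 0, 0, 0], [0, 0, 0, 0], [0, 0, 0, 0], [0, 0, 0, 0], [0, 0, 0, 0], [0, 0, 0, 0], [0, 0, 0, 0], [0, 0, 0, 0]]]'

```text
time_s: 26.68
ee_pos: [459.6, -72.4, 321.7]
tcp_rot: [[0.304, 0.953, -0.0], [0.953, -0.304, 0.0], [-0.0, -0.0, -1.0]]
wrist_force: [-0.6, 0.2, 0.3]
width: 25.9
```

```bash
python3 - <<'E'
from fit import *
import pickle
a=pickle.load(open('scene21.pkl','rb')); f=lambda x:cv2.GaussianBlur(x['pixels'][155:270,140:270].astype(float),(0,0),1)
c=cam('scene'); print(np.abs(f(a)-f(c)).max()); 
g=lambda x:cv2.GaussianBlur(x['pixels'][280:380,300:400].astype(float),(0,0),1)
print('static ref',np.abs(g(a)-g(c)).max(), r.observe()['time_s'])
E
```

```text
1.1203211201050642
static ref 1.1230904635302146 26.725
```

```bash
python3 - <<'E'
from fit import *
import pickle
from scipy.spatial.transform import Rotation as Ro
a=pickle.load(open('scene21.pkl','rb')); 
P=np.array([(0,-48,0),(0,-26,0),(0,-4,0),(0,40,0),(-92,35,0),(28,-66,8),(28,66,8),(28,66,0),(-112,66,0)],float)
uv=np.array([((u+.5)/5-.5+140,(v+.5)/5-.5+155) for u,v in [(103,218),(145,231),(184,242),(262,262),(278,350),(65,168),(312,228),(305,240),(345,390)]])
b=np.radians(-17.9); n=np.array([np.cos(b),np.sin(b),0]); y=np.array([-n[1],n[0],0]); x=np.array([0,0,1.]); R0=np.c_[x,y,np.cross(x,y)]
tip=np.array([499.5,-245.5,165])
def pose(p): # s, roll about pin, yaw, nod, image shift du dv
    R=Ro.from_rotvec(p[2]*x).as_matrix()@Ro.from_rotvec(p[3]*y).as_matrix()@Ro.from_rotvec(p[1]*n).as_matrix()@R0
    return R,tip+p[0]*n-[0,0,3.5]
def f(p):
    R,h=pose(p); return (proj(a,(R@(P-[0,18,4]).T).T+h)+(p[4:6] if len(p)>4 else 0)-uv).ravel()
for p0 in (np.array([42,0,0,0.]),np.array([42,0,0,0.,0,0])):
    s=least_squares(f,p0,loss='soft_l1',x_scale=[10,.1,.1,.1]+[1]*(len(p0)-4)); print(s.x[0].round(1),np.degrees(s.x[1:4]).round(2),s.x[4:].round(2),'rms',np.sqrt((f(s.x)**2).mean()))
E
```

```text
43.7 [ 4.24 -0.51 -1.49] [] rms 0.4684375153838972
66.2 [ 4.15 -0.39 -2.06] [ 3.61 -7.2 ] rms 0.4112042377119865
```

Scene fit suggests about 4° tilt around the pin (limit 6.9°). I want a closer look with the wrist camera from the robot side, staying well clear.

Request:
play_rows --motion '[[[-0.1, 0, 0, 2], [-0.3, -0.5, 0, 4], [-0.5, -1, 0, 6], [-0.8, -1.8, 0, 8], [-0.8, -2.6, -0.2, 10], [-0.8, -3.4, -0.5, 12], [-0.8, -3.7, -0.5, 14], [-0.8, -3.7, -0.5, 16], [-0.8, -3.7, -0.5, 18], [-0.8, -3.7, -0.5, 18]]]'

```text
time_s: 27.98
ee_pos: [427.7, -220.4, 301.7]
tcp_rot: [[-0.952, 0.306, 0.0], [0.306, 0.952, 0.0], [0.0, 0.0, -1.0]]
wrist_force: [-0.2, 0.2, -0.2]
width: 25.8
```

```bash
python3 - <<'E'
from fit import *
import pickle
w=cam('wrist','wrist22'); pickle.dump(w,open('wrist22.pkl','wb'))
s=r.observe(); print(s['ee_pos'],s['time_s'],s['wrist_force'])
E
```

```text
[ 427.66031103 -220.3699477   301.72240401] 28.025 [-0.14896387  0.82122776  0.22745047]
```

View pics/wrist22.png

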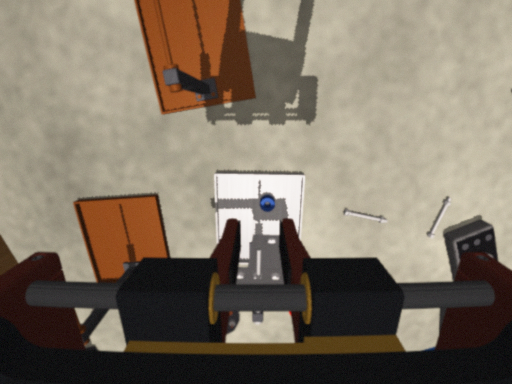

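The gripper hides the plate in this view: it sits behind the fingers at about (260, 260). I move so the plate falls to the side of the camera instead.

Request:
play_rows --motion '[[[-0.3, -0.3, 0, -2], [-0.6, -0.7, 0, -4], [-1, -1.2, 0, -6], [-1.3, -1.7, 0, -8], [-1.5, -2.05, 0, -10], [-1.5, -2.05, 0, -12], [-1.5, -2.05, 0, -14], [-1.5, -2.05, 0, -16], [-1.5, -2.05, 0, -18], [-1.5, -2.05, 0, -18]]]'

```text
time_s: 29.28
ee_pos: [367.7, -302.3, 301.8]
tcp_rot: [[0.305, 0.952, 0.0], [0.952, -0.305, -0.0], [-0.0, 0.0, -1.0]]
wrist_force: [0.2, 0.2, 0.7]
width: 26.1
```

```bash
python3 - <<'E'
from fit import *
import pickle
w=cam('wrist','wrist23'); pickle.dump(w,open('wrist23.pkl','wb'))
s=r.observe(); print(s['ee_pos'],s['time_s'],s['wrist_force'])
cv2.imwrite('pics/w23z.png',cv2.resize(w['pixels'][20:220,300:500],None,fx=3,fy=3,interpolation=cv2.INTER_CUBIC))
E
```

```text
[ 367.69590842 -302.29913631  301.74879613] 29.325 [ 0.23798299 -0.6766343  -0.52775661]
```

View pics/wrist23.png

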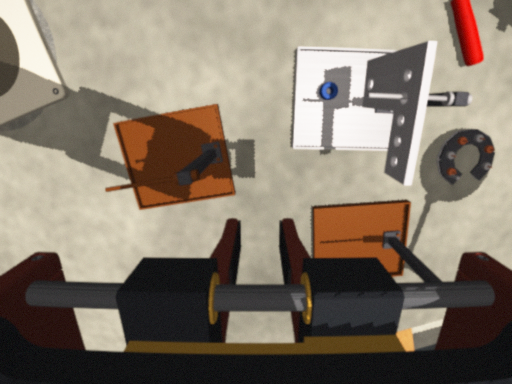

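View pics/w23z.png

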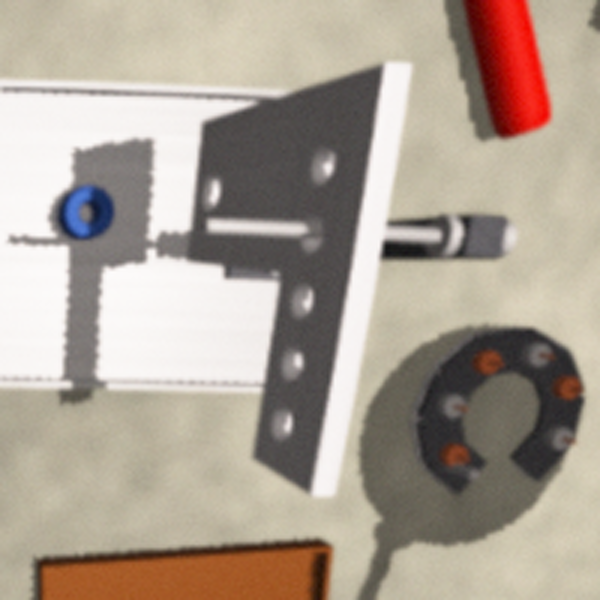

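```bash
python3 - <<'E'
from fit import *
import pickle
from scipy.spatial.transform import Rotation as Ro
a=pickle.load(open('wrist23.pkl','rb')); 
P=np.array([(28,66,8),(28,66,0),(28,-66,8),(28,-66,0),(-18,-66,8),(-18,4,8),(-112,4,8),(-112,66,8),(0,40,8),(0,-4,8),(0,-26,8),(0,-48,8),(-92,35,8)],float)
uv=np.array([((u+.5)/3-.5+300,(v+.5)/3-.5+20) for u,v in [(386,64),(412,64),(312,495),(334,496),(255,458),(278,272),(190,258),(205,123),(322,166),(301,300),(291,362),(281,423),(210,192)]])
b=np.radians(-17.9); n=np.array([np.cos(b),np.sin(b),0]); y=np.array([-n[1],n[0],0]); x=np.array([0,0,1.]); R0=np.c_[x,y,np.cross(x,y)]
g=np.array([539.7,-256.4,161.5])-R0@[0,18,4]
f=lambda p:(proj(a,(Ro.from_rotvec(p[3:]).as_matrix()@R0@P.T).T+p[:3])-uv).ravel()
s=least_squares(f,np.r_[g,0,0,0],x_scale=[10,10,10,.1,.1,.1],loss='soft_l1')
R=Ro.from_rotvec(s.x[3:]).as_matrix()@R0
print(f(s.x).reshape(-1,2).round(1).tolist())
print('x tilt',np.degrees(np.arccos(R[2,0])),'y elev',np.degrees(np.arcsin(R[2,1])),'z elev',np.degrees(np.arcsin(R[2,2])))
h=R@[0,18,4]+s.x[:3]; print('hole4',h)
t=toz(a,[((208+.5)/3-.5+300,(226+.5)/3-.5+20)],165)[0]; d=h-t;print('tip',t,'rel',d@n,d@y,d[2])
E
```

```text
[[-0.3, -0.1], [-0.2, 0.3], [-0.2, -0.1], [0.0, -0.4], [-0.8, -0.2], [1.0, 0.4], [-0.5, 1.3], [-0.4, -0.7], [0.1, -0.4], [0.2, -0.0], [0.2, 0.4], [0.2, 0.2], [0.9, -0.2]]
x tilt 2.8374690543403727 y elev 2.8174911181701505 z elev -0.3358457887932226
hole4 [ 538.42390338 -258.96206291  160.20987085]
tip [ 498.7247777  -244.51837435  165.        ] rel 42.21682910113492 -1.5427442104527191 -4.790129153486561
```

Wrist view: hole 4 is on the pin, 42 mm in from the tip, tilt about 3°, at rest, and the arm is clear. I'm handing in.

```bash
python3 - <<'E'
from station import sign_off, r
print(r.observe()['time_s']); print(sign_off())
E
```

```text
29.325
the job is handed in; nothing more can be done
None
```

The bracket hangs on the silver stand's pin by hole 4, the strip hole in line with its centre of mass. I handed the job in at 29.3 s of the 72 s allowed; no verdict is reported.

**What I did**
- I picked the bracket up by its leg edges and tipped it against the top edge of the rest. I let go with the foot in the lip; the wrist camera then measured 44.9° of lean and the foot within about 2 mm of where it should sit.
- I swung it upright between the fingers, took it by the top edge, and slid hole 4 onto the pin. I lowered it until the pin carried the weight, opened the fingers and backed away.

**Last checks**
- **On the pin:** the wrist camera put hole 4 at 42 mm in from the tip, 1.5 mm to one side and 4.8 mm below the axis. I expected about 3.5 mm below, and both are within limits.
- **Level:** it does not hang exactly plumb. The wrist camera gave 2.8° of tilt, while the coarser scene camera gave about 4.2°. Both are under the 6.9° limit, and friction on the pin is the likely cause. I did not nudge it straighter.
- **At rest:** two pictures about 1.4 s apart differed no more than a part of the bench where nothing moved.
- **Bystanders:** I compared top views by eye and saw nothing displaced. The arm hid bolt_a in the last top picture, but other late views showed nothing amiss with it; I did not measure any bystander's shift in millimetres.

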